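# Couple the ball track to the tack tester and latch it

### The arm

A 6-joint arm with a two-finger parallel gripper is mounted at the origin on a cart in front of the work surface, level with it; the furniture and walls round the work are solid. World frame = base frame: x ahead of the robot, y to its left, z up, the work surface at z = 0. Lengths are in m, angles in rad, forces in N, time in s.
With the tool pointing down it reaches from about 0.35 to 0.85 m from the base axis. Payload 8.1 kg.
Tool frame: the origin (TCP) lies at the very end of the fingers, on their centre line; the grasp point (between the pads) lies 19 mm behind it; z points along the fingers, y is the direction in which the jaws open and shut (so a half turn about z gives the same grasp; the last joint's range is limited). The gripper opens to 93 mm and grips with 3 to 60 N. Pads are 15 mm wide; open, the fingers measure 128 mm over their backs; the gripper's body (75 mm by 188 mm) begins 65 mm behind the grasp point.
Start: joints at [-1.266, 0.13, 1.488, -0, 1.523, -0.085], TCP at [0.228, -0.555, 0.219] pointing down, gripper open.
Joint ranges: [-2.96, 2.96], [-0.89, 2.26], [0.02, 2.5], [-1.34, 4.48], [0, 2.73], [-2.66, 2.66]. Speed limits (rad/s): [2.39, 2.39, 2.79, 3.14, 3.14, 3.14].

### API

Orientations are given as a rotation vector (axis times angle).
In Python, from plant import robot gives the robot as it stands.
- The arm moves only by the tool jog_arm, never from a script. Its argument "commands" is a list of rows, each a list of 3 entries, a list of its own where there are three numbers: the shift along the world's x, y, z scaled (see below), then the turn, a rotation vector about the world's x, y, z scaled (see below), then the closure, from -1 (fully open) to 1 (shut), so that 0 is half open. In form: [[[tx, ty, tz], [ax, ay, az], hand], ...]. A call has 1 to 10 rows; each row is the pose to reach, as a shift and turn from the pose measured when the call began, turning the shorter way round; what a row does not reach only later rows make up. The controller multiplies each number of a shift by 0.6 m and each number of a turn by 2 pi rad. A row lasts 1/8 s, in which the tool goes at most 62.5 mm and 10.7 degrees, less where a joint would pass 70% of its speed; a pose out of reach is approached as far as the arm can. A call with a number of a shift or a turn outside -1 to 1 is refused whole. A call with a gripper value outside its range is refused whole. The fingers move at their own pace and stop on an object; "newtons" is the grip in N (left out, the last holds). Time passes only in rows, so rows that repeat a pose let the fingers close. It gives the time, the measured TCP pose, the force and the opening at its end, in the units of the state.
- robot.read_state(): the state, without advancing time (a new reading comes with each control period).
- robot.read_camera(name): name is "scene" or "top" or "wrist"; returns a dict with "pixels" (480x640x3 uint8, red, green, blue), "fovy" (degrees; the focal length in pixels is half the picture's height over the tangent of half this angle, whatever the lens; pixels are square), "cx", "cy" (the principal point, pixels), "rvec" (rotation vector, rad) and "tvec" (3), from world to camera coordinates, as OpenCV has them; the wrist camera has in their place "tool_from_camera" (4x4, takes a point from camera to tool coordinates, whose origin is the TCP and whose axes are the flange's). Camera axes: x right, y down, z forward; pixel columns grow to the right and rows downward; lengths in m; the calibration is good to about 2 mm. A picture is of the moment at which its call begins: read the wrist's pose just before it. There is no depth.
- robot.close_job(): hands the job in, once; it reports no verdict.
Trained networks look in the newest picture that a camera, given by its name, has taken for a name from the list of things; names that differ only in an ending like _2 or _b are one class to them, and where a whole thing is asked for, a point or a joint stands for the part that bears it (a point fixed in the world has none). Each returns a list of dicts, best first, with "p" (0 to 1); they miss things now and then, are a little off and sometimes report something else, mostly with a low value. They report only what shows in the picture. A call takes as long as a camera call.
- robot.trace(camera, name): "pixels" (480x640 bool, what is visible of it) and "uv" ([column, row] in pixels, amid what is visible of it).
The state is a dict: "t": time; "q": joint angles; "dq": joint speeds; "joint_torque": joint torques, N m; "tool_pos": TCP position; "orientation": TCP orientation; "force": force on the tool from outside, world axes, zero at the start; "wrist_torque": the same for the moment, N m; "opening": finger opening in m.
Only numpy, scipy, OpenCV 4.12 (cv2) and the standard library are available. Lean on these libraries where they do the work, as an engineer would, in place of code of your own. Each camera call takes 0.05 s, during which the arm holds its last target.

### The job

The sloping ball track of the rolling-ball tack tester has been taken off for cleaning; put it back on its stand. Lift it over the rail's lip so that its foot bar rests on the rail behind the lip, lower its socket fully onto the stand's ball without dropping it, then press the latch lever fully down to lock it. Let go, and leave the other things on the bench where they are.

Things in the scene. Friction and masses are not known exactly. Their poses are not given: they have to be found in the camera images.
- stand: (All sizes in mm.) Fixed stand: grey base plate 230 (x) x 112 (y), top 12 up; lipped steel rail at its low end, 40x40 pillar 84 high (x 64 to 104) with ball stud at its high end. Origin: base centre, on worktop. x level, from rail to pillar ('uphill': away from the robot and to its left), z up. The stud leans 30 deg back over the rail: pillar to ball along (-0.5, 0, 0.866); neck 13 thick, 34 long below the ball's centre.
- ball (a point): Centre of the stud's bright steel ball, diameter 32; at (58, 0, 126) of the stand's frame, axes parallel to the stand's.
- rail (a point): Middle of the rail's level floor, where the foot bar goes; at (-75, 0, 20) of the stand. The lip, on the side away from the pillar, stands 10 above the floor, its inner face 12.5 from this point; the other side is open. End cheeks 16 high leave 96 between them.
- track: Loose ball track, 0.41 kg (+-20%): aluminium channel 149 long (x -87 to 62), 44 wide (y), walls from 12 to 45 above its underside; grey socket, 56 across, at the high end, foot bar at the low end. Origin: middle of the underside. Starts lying level, z up, x from foot bar to socket. Coupled, its x is the stand's x pitched 30 deg up and its z runs along the stud; lower it along the stud.
- socket (a point): Where the ball's centre lies in the socket when fully seated; at (80, 0, 26) of the track. The bore (diameter 37, along the track's z) opens downwards, 26 deep below this point, flaring to about 48 at the mouth; its roof stops on the ball, 16 above this point.
- foot (a point): Centre of the foot bar: round steel, diameter 12, 84 long along the track's y; at (-85, 0, 6) of the track. Seated, it rests on the rail's floor behind the lip, centre 26 above the worktop.
- grip (a point): A good place to hold the track across its walls (44 wide, fingers closing along the track's y); at (-30, 0, 30) of the track, 15 below the wall tops; the balance point is about 24 farther towards the socket. The raised lever stands over x = 35 to 62 of the track, up to 109 above its underside.
- latch (a joint): Latch lever on the track (rad): 0 fully raised, 1.31 fully down and locked; starts at 0 to 0.12. Steel handle with a grey end pad (22 wide, 10 thick, 30 long), and a forked keeper that swings in under the ball. Raised, it stands up 5 deg off the track's z, leaning to -x; it turns over towards the foot bar, ending 10 deg above parallel to the track. Friction holds it; 4 N at the pad moves it.
- latch_pin (a point): Axis of the latch lever's hinge, along the track's y; at (54, 0, 40) of the track.
- lever_end (a point): Middle of the grey end pad, on the handle's centre line, 55 from the hinge; the pad's faces are 5 off it and the handle's tip 13 farther out. Moves with the lever.
- tape: Bystander: a roll of yellowed tape, 83x93x19, lying flat. Leave alone.
- brush: Bystander: small bench brush with a beech handle, 127x28x12, lying flat. Leave alone.
- logbook: Bystander: closed log book, 135x98x13, lying flat. Leave alone.
- jar: Bystander: pale sample jar with white screw lid, diameter 57, height 67. Leave alone.
- level: Bystander: brass spirit level block, 18x70x20. Leave alone.
- watch: Bystander: round dark stop watch, 73x58x14, lying on the log book. Leave alone.

How it is judged:
By the outcome, as a careful person would: the job done as asked, in the order asked, and still so for the second after the job is handed in, with the robot touching nothing.
It also fails if it takes over 69 s, if anything falls off the work surface, if the arm or the gripper's body presses on something with over 40 N, if the wrist force passes 120 N, or if a joint passes its speed limit or range.

## Working session

There is one attempt and no reset: what is moved stays moved. The work goes in short steps, Python scripts to look and compute and a tool call to move; the robot and the scene stay as the last step left them, time stands still between calls to the robot, and variables do not carry over. Pictures are saved under pics/ and viewed, and the job is handed in when it is done.

Besides the shell and the picture viewer there is one more tool, called after "Request:" by a JSON object that holds its "method" and its "body", one argument or row to a line. jog_arm: Moves the arm, as the interface text tells. Shifts and turns lie within -1 to 1; 1 stands for 0.6 m of shift or 2 pi rad of turn. Its arguments: {"type":"object","properties":{"commands":{"type":"array"},"newtons":{"type":"number"}},"required":["commands"]}

```bash
ls; mkdir -p pics; python3 - <<'E'
from plant import robot
import cv2,json
s=robot.read_state();print(s)
for c in ["scene","top","wrist"]:
    r=robot.read_camera(c)
    cv2.imwrite(f"pics/{c}0.png",r["pixels"][:,:,::-1])
    print(c,{k:v for k,v in r.items() if k!="pixels"})
E
```

```text
pics
{'t': 0.0, 'q': array([-1.26640014e+00,  1.31179685e-01,  1.48927730e+00,  5.91886936e-06,
        1.52298043e+00, -8.53964747e-02]), 'dq': array([ 0.00044083, -0.00172543, -0.00016573,  0.001174  ,  0.00034288,
       -0.00011602]), 'joint_torque': array([ 3.18329359e-03, -5.59841073e+01, -4.91757524e+01,  7.71065452e-02,
        3.59418208e-02, -1.32793002e-04]), 'tool_pos': array([ 0.22785243, -0.55444067,  0.21757746]), 'orientation': array([-3.08031569e+00, -6.08060302e-01,  3.07258659e-04]), 'force': array([ 0.25378859, -0.20232395,  0.37792848]), 'wrist_torque': array([-0.04212193,  0.0056307 ,  0.04562941]), 'opening': 0.09317705421573541}
scene {'fovy': 49.88979514814861, 'cx': 322.6094274828517, 'cy': 236.0838479049353, 'rvec': array([ 0.723166  , -2.58526379,  1.13476451]), 'tvec': array([0.42501871, 0.29023365, 0.95085638])}
top {'fovy': 56.64107181105817, 'cx': 323.1397292578566, 'cy': 238.6663175117569, 'rvec': array([ 2.16110512, -2.13107005,  0.11741697]), 'tvec': array([-0.06155909,  0.54247083,  1.09443801])}
wrist {'fovy': 62.3002838047593, 'cx': 321.3705486410768, 'cy': 239.38090730145493, 'tool_from_camera': array([[-5.96554016e-04, -9.66436515e-01, -2.56904858e-01,
         7.11224289e-02],
       [ 9.99999552e-01, -3.87850321e-04, -8.63047270e-04,
        -1.78222608e-04],
       [ 7.34439764e-04, -2.56905258e-01,  9.66436314e-01,
        -1.66872710e-01],
       [ 0.00000000e+00,  0.00000000e+00,  0.00000000e+00,
         1.00000000e+00]])}
```

View pics/scene0.png

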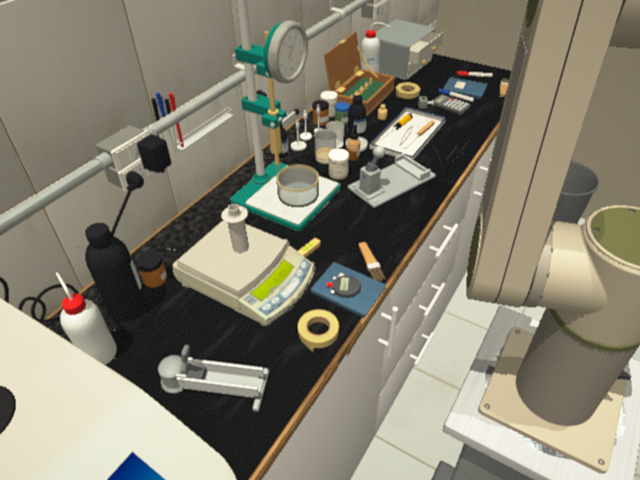

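View pics/top0.png

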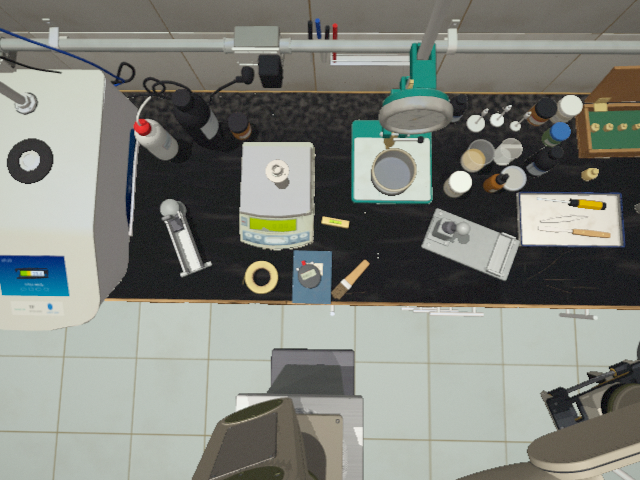

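View pics/wrist0.png

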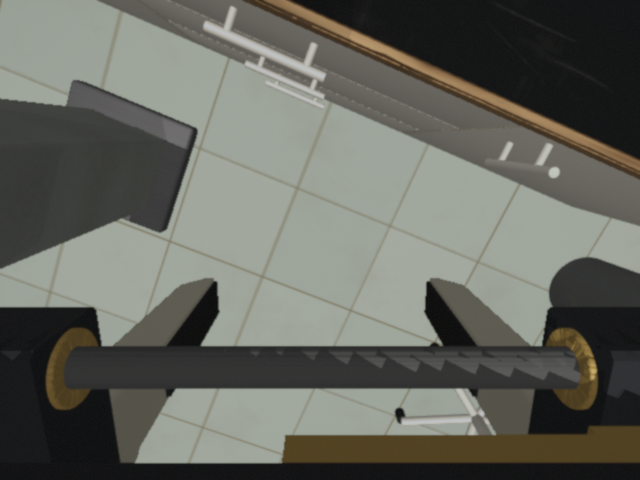

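```bash
cat > h.py <<'E'
import numpy as np, cv2
from scipy.spatial.transform import Rotation as R
from plant import robot
def cam(r,state=None):
    f=240/np.tan(np.radians(r["fovy"])/2)
    K=np.array([[f,0,r["cx"]],[0,f,r["cy"]],[0,0,1.]])
    if "rvec" in r:
        M=R.from_rotvec(r["rvec"]).as_matrix(); t=np.array(r["tvec"])
    else:
        Tw=np.eye(4);Tw[:3,:3]=R.from_rotvec(state["orientation"]).as_matrix();Tw[:3,3]=state["tool_pos"]
        C=np.linalg.inv(Tw@r["tool_from_camera"]); M=C[:3,:3];t=C[:3,3]
    return K,M,t
def proj(c,P):
    K,M,t=c; p=(np.atleast_2d(P)@M.T+t)@K.T; return p[:,:2]/p[:,2:]
def onplane(c,uv,z):
    K,M,t=c; d=M.T@np.linalg.solve(K,[uv[0],uv[1],1]); o=-M.T@t
    return o+d*(z-o[2])/d[2]
def get(name):
    s=robot.read_state(); r=robot.read_camera(name); return r["pixels"][:,:,::-1].copy(),cam(r,s)
E
python3 - <<'E'
from h import *
C={}
for n in ["scene","top"]:
    im,C[n]=get(n)
    print(n,"pos",-C[n][1].T@C[n][2])
    for th in ["stand","ball","track","socket","foot","latch","lever_end","jar","level","rail"]:
        d=robot.trace(n,th)
        for e in d[:2]:
            print(n,th,round(e["p"],2),np.round(e["uv"],1),e["pixels"].sum())
    cv2.imwrite(f"pics/{n}_z1.png",cv2.resize(im[150:310,120:280] if n=="top" else im[320:440,130:290],(800,600) if n!="top" else (600,600),interpolation=cv2.INTER_CUBIC))
    cv2.imwrite(f"pics/{n}_z2.png",cv2.resize(im[195:295,405:535] if n=="top" else im[130:220,330:450],(780,600) if n=="top" else (800,600),interpolation=cv2.INTER_CUBIC))
c=C["top"]
for uv,z in [((172,208),.05),((208,267),.006),((450,230),.096),((500,253),.02)]: print(onplane(c,uv,z))
E
```

```text
scene pos [0.09184789 0.64910333 0.8597867 ]
scene stand 0.9 [388.7 177.1] 2506
scene ball 0.85 [387.4 181.2] 2507
scene track 0.89 [212.4 377.4] 3566
scene track 0.29 [389.  182.9] 2581
scene socket 0.86 [209.5 375.4] 3512
scene foot 0.82 [209.6 377.4] 3468
scene foot 0.16 [334.7 163.8] 503
scene latch 0.75 [189.1 368.6] 371
scene lever_end 0.76 [187.7 367.3] 369
scene jar 0.56 [335.3 164.6] 519
scene jar 0.53 [188.2 368. ] 334
scene level 0.65 [312.9 247.4] 185
scene rail 0.84 [385.1 178.8] 2553
scene rail 0.53 [353.9 295.6] 1733
top pos [ 0.39896296 -0.0764488   1.15362161]
top stand 0.87 [469.7 244. ] 3782
top stand 0.51 [182.6 236.1] 1648
top ball 0.7 [469.5 244. ] 3913
top track 0.8 [182.1 237.3] 1624
top track 0.32 [470.5 244.1] 3997
top socket 0.65 [318.3 286.2] 1558
top socket 0.6 [182.1 238.3] 1627
top foot 0.83 [183.  236.2] 1532
top foot 0.41 [455.9 183.4] 547
top latch 0.69 [176.1 220. ] 180
top jar 0.71 [456.2 185.9] 526
top jar 0.56 [255.4 270.4] 784
top level 0.5 [332.4 224.7] 179
top rail 0.84 [471.8 245. ] 3974
[0.61479487 0.33045607 0.05      ]
[0.46913206 0.2436916  0.006     ]
[ 0.56008281 -0.35791925  0.096     ]
[ 0.51420451 -0.50315356  0.02      ]
```

View pics/scene_z1.png

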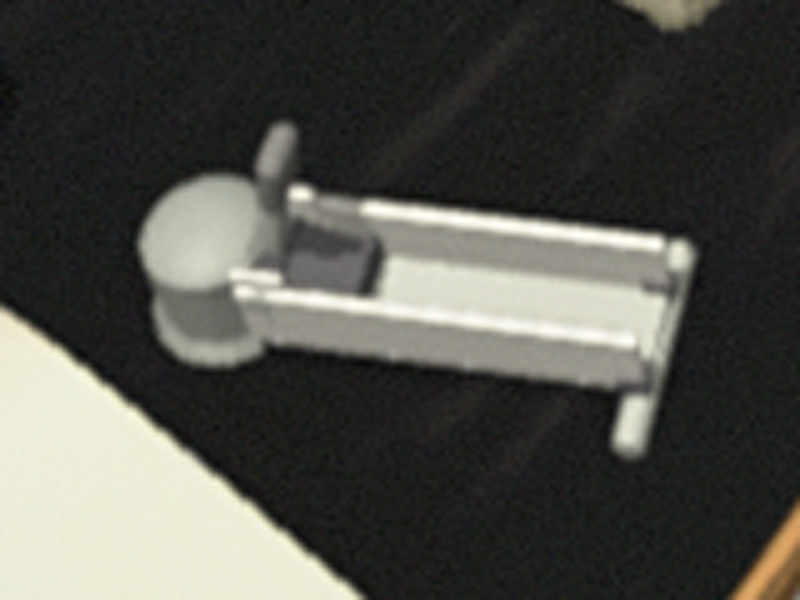

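View pics/scene_z2.png

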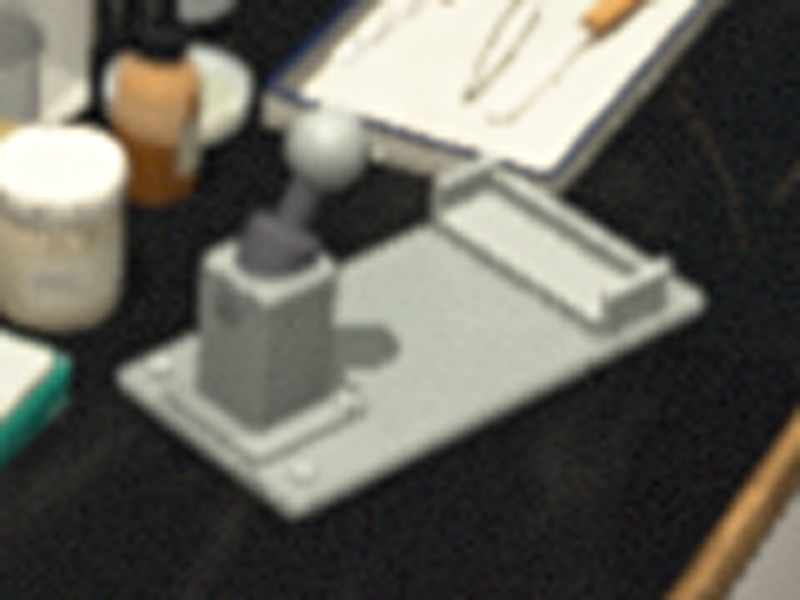

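View pics/top_z1.png

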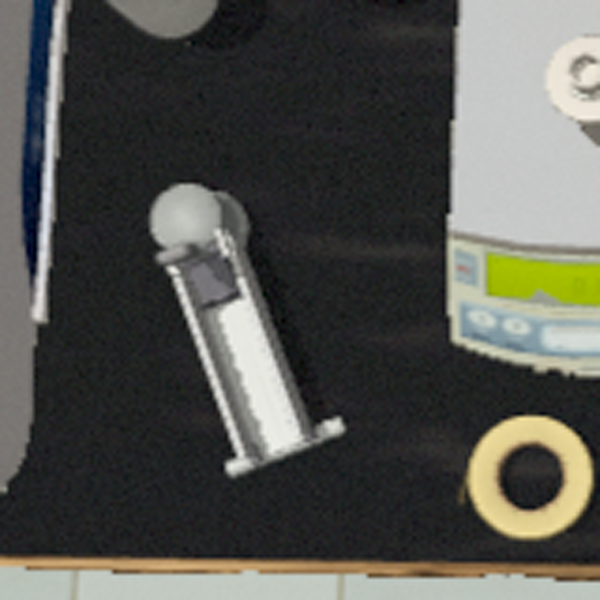

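View pics/top_z2.png

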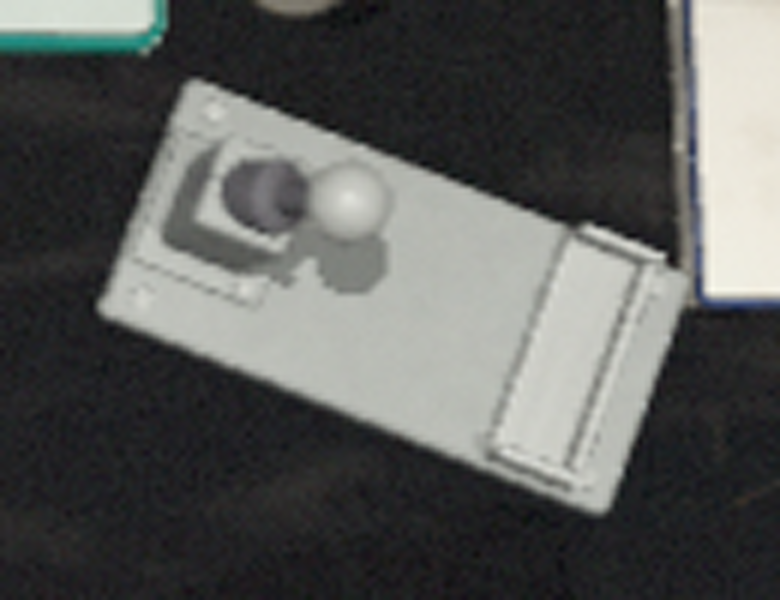

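```bash
cat > fit.py <<'E'
from h import *
from scipy.optimize import least_squares
C={}
for n in ["scene","top"]: _,C[n]=get(n)
def un(z,s,o): return [(z[0]+.5)/s-.5+o[0],(z[1]+.5)/s-.5+o[1]]
def fit(obs,x0,free_z=False):
    def res(p):
        Rz=R.from_euler("z",p[2]).as_matrix();o=np.array([p[0],p[1],p[3] if free_z else 0])
        return np.concatenate([(proj(C[n],Rz@np.array(m)/1000+o)[0]-uv) for n,m,uv in obs])
    s=least_squares(res,x0+([0] if free_z else []),loss="soft_l1")
    return s.x,res(s.x).reshape(-1,2)
T=lambda z:un(z,3.75,(120,150)); S=lambda z:un(z,5,(130,320))
tr=[("top",(-85,42,6),T((232,468))),("top",(-85,-42,6),T((340,426))),
("scene",(-85,42,6),S((681,248))),("scene",(-85,-42,6),S((630,445)))]
# which end is +y? x from foot to socket, y left
tr2=[]
for n,m,uv in tr: tr2.append((n,m,uv))
T2=lambda z:un(z,6,(405,195)); S2=lambda z:un(z,20/3,(330,130))
st=[("top",(115,-56,12),T2((190,80))),("top",(-115,-56,12),T2((690,272))),("top",(-115,56,12),T2((603,515))),("top",(115,56,12),T2((100,308))),
("top",(58,0,126),T2((349,200))),("scene",(58,0,126),S2((327,149))),("scene",(115,56,12),S2((295,512))),("scene",(115,-56,12),S2((120,376))),("scene",(-115,56,12),S2((705,298)))]
if __name__=="__main__":
    for fz in (0,1):
        print(fit(st,[.54,-.43,2.7],fz))
        sw=[(n,(m[0],-m[1],m[2]),u) for n,m,u in st]
        print(fit(sw,[.54,-.43,2.7],fz))
    for fz in (0,1):
        print(fit(tr,[.54,.29,.5],fz))
        print(fit([(n,(m[0],-m[1],m[2]),u) for n,m,u in tr],[.54,.29,.5],fz))
E
python3 fit.py
```

```text
(array([ 0.53892494, -0.43165343,  1.1972577 ]), array([[-0.39086597, -0.99372512],
       [ 0.77401918,  0.12030885],
       [ 0.72108033,  0.21819672],
       [-0.67756763,  0.70969145],
       [-0.7845534 ,  0.27960702],
       [ 0.02870363, -0.10741569],
       [-0.05050258, -0.40366166],
       [-1.0159447 , -0.54571399],
       [ 0.52731983, -0.17195671]]))
(array([ 0.57265604, -0.43302416,  1.83271624]), array([[ -2.78976271,  54.41513442],
       [  0.56749854,   0.40969744],
       [  2.07344599, -81.58495776],
       [  0.26384555, -25.46935552],
       [ -1.04057912,   1.32104753],
       [  0.77144945,   0.2853909 ],
       [-22.41096153,  -9.41533101],
       [ 45.57921302,  18.24077583],
       [-64.9782209 , -23.50171698]]))
(array([ 0.53947599, -0.43301422,  1.19662115, -0.00249155]), array([[-0.06931925, -1.02609585],
       [ 0.89489335,  0.06694812],
       [ 0.84877882,  0.06376412],
       [-0.34493005,  0.5793257 ],
       [-0.5081767 ,  0.20023303],
       [ 0.00526323,  0.39607284],
       [-0.083106  , -0.02063769],
       [-0.9730786 , -0.1498798 ],
       [
[... 591 characters left out ...]
712254],
       [ -0.98583271,  37.85584645],
       [  0.9574719 , -40.29346072]]))
(array([0.54424487, 0.30497756, 0.3863249 ]), array([[ 30.42682622, -12.08669042],
       [-28.86597183,  10.91384598],
       [  0.56474766,  -0.29479433],
       [ -0.53202486,   0.24115874]]))
(array([0.53100935, 0.31513391, 0.81219811, 0.06996747]), array([[  2.22262956,   1.62095793],
       [ -1.69951804, -11.85678865],
       [ -0.85418762,   7.69172884],
       [  1.1842135 , -70.04221025]]))
(array([ 0.57009029,  0.27872477,  0.37850983, -0.05927978]), array([[ 46.01454559, -19.56791807],
       [-11.77899756,   2.59464451],
       [  0.37452503,   1.19668846],
       [ -0.31361097,  -0.88082473]]))
```

```bash
cat > fit2.py <<'E'
from fit import *
tr=[("top",(-85,42,6),T((232,468))),("top",(-85,-42,6),T((340,426))),
("scene",(-85,-42,6),S((681,248))),("scene",(-85,42,6),S((630,445))),
("scene",(-87,-20.5,45),S((665,240))),("scene",(-87,20.5,45),S((635,340))),("top",(80,0,48),T((187,220)))]
E
cat >> fit2.py <<'E'
if __name__=="__main__":
    for fz in (0,1): print(fit(tr,[.54,.29,.5],fz))
    p,_=fit(tr,[.54,.29,.5]);Rz=R.from_euler("z",p[2]).as_matrix()
    for n in C:
        im,_=get(n)
        for pts,pp,col in (([(x,y,z) for x in(-87,62) for y in(-22,22) for z in(0,45)]+[(-85,42,6),(-85,-42,6),(80,0,48),(49,0,95),(-30,0,30)],p,(0,0,255)),([(58,0,126),(-75,0,20),(-87.5,0,30),(-75,48,36),(-75,-48,36)]+[(x,y,96) for x in(64,104) for y in (-20,20)],fit(st,[.54,-.43,1.2])[0],(0,0,255))):
            M=R.from_euler("z",pp[2]).as_matrix()
            for q in pts:
                u=proj(C[n],M@np.array(q)/1000+[pp[0],pp[1],0])[0]
                cv2.circle(im,tuple(np.round(u*16).astype(int)),8,col,-1,shift=4)
        a,b=((120,150,280,310),(405,180,535,310)) if n=="top" else ((130,320,290,440),(330,120,450,220))
        A=[cv2.resize(im[y0:y1,x0:x1],(400,400 if n=="top" else 320),interpolation=cv2.INTER_CUBIC) for x0,y0,x1,y1 in (a,b)]
        cv2.imwrite(f"pics/{n}_f2.png",np.hstack(A))
E
python3 fit2.py
```

```text
(array([0.5431014 , 0.30707855, 0.40053802]), array([[-0.38299887,  0.18667576],
       [ 1.15871588, -0.84346506],
       [ 0.24478468,  0.20499459],
       [-0.2365305 ,  0.90120032],
       [ 0.0649044 ,  0.00328224],
       [ 0.67905748, -0.25192357],
       [-0.22753547, -0.94363992]]))
(array([0.54282115, 0.3071387 , 0.39692207, 0.00113814]), array([[-0.69053272,  0.26394088],
       [ 0.92241155, -0.6700748 ],
       [ 0.3360782 ,  0.10621042],
       [-0.3174659 ,  0.82331851],
       [ 0.11377936, -0.10404579],
       [ 0.6412482 , -0.34864913],
       [-0.31239655, -0.96639203]]))
```

```bash
python3 -c "
import cv2,numpy as np
a=cv2.imread('pics/top_f2.png');b=cv2.imread('pics/scene_f2.png')
cv2.imwrite('pics/f2.png',cv2.resize(np.vstack([a,b]),(667,600)))"
```

```text
(no output)
```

View pics/f2.png

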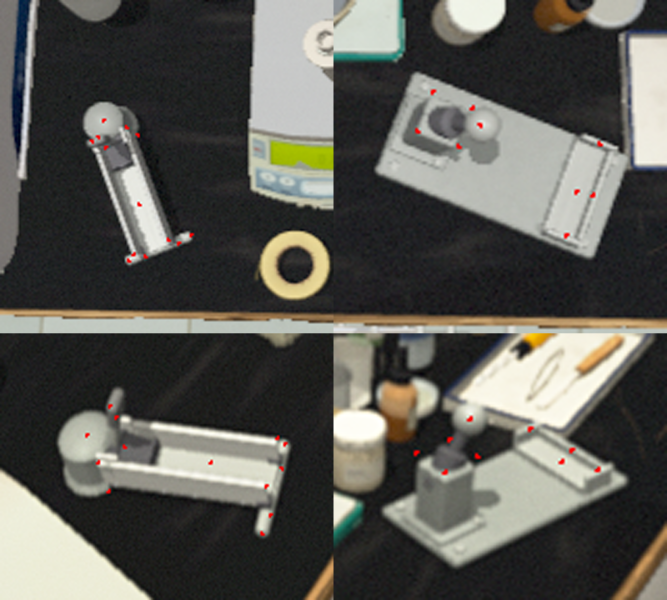

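Request:
{"method": "jog_arm", "body": {
  "commands": [
    [[0.05,0,0.13],[0,0,0],-0.3],
    [[0.3,0.8,0.15],[0,0,0],-0.3],
    [[0.3,0.8,0.15],[0,0,0],-0.3],
    [[0.3,0.8,0.15],[0,0,0],-0.3],
    [[0.3,0.8,0.15],[0,0,0],-0.3],
    [[0.3,0.8,0.15],[0,0,0],-0.3],
    [[0.3,0.8,0.15],[0,0,0],-0.3],
    [[0.3,0.8,0.15],[0,0,0],-0.3],
    [[0.3,0.8,0.15],[0,0,0],-0.3],
    [[0.3,0.8,0.15],[0,0,0],-0.3]
  ]
}}

```text
t: 2.8
tool_pos: [0.4089, -0.0714, 0.3093]
orientation: [-3.08, -0.618, -0.002]
force: [-0.2, -1.1, 0.2]
opening: 0.0608
```

Request:
{"method": "jog_arm", "body": {
  "commands": [
    [[0.15,0.55,-0.1],[0,0,0],-0.5],
    [[0.15,0.55,-0.1],[0,0,0],-0.5],
    [[0.15,0.55,-0.1],[0,0,0],-0.5],
    [[0.15,0.55,-0.1],[0,0,0],-0.5],
    [[0.15,0.55,-0.1],[0,0,0],-0.5],
    [[0.15,0.55,-0.1],[0,0,0],-0.5],
    [[0.15,0.55,-0.1],[0,0,0],-0.5],
    [[0.15,0.55,-0.1],[0,0,0],-0.5]
  ]
}}

```text
t: 3.8
tool_pos: [0.4992, 0.2574, 0.2491]
orientation: [3.08, 0.617, 0.002]
force: [0.3, 0.8, -0.3]
opening: 0.0699
```

```bash
cat > look.py <<'E'
import sys
from fit2 import *
def overlay(name,fn,p=None,sp=None,scale=1):
    im,c=get(name)
    cv2.imwrite("pics/raw_"+fn,im)
    L=[]
    if p is not None:
        L.append(([(x,y,z) for x in(-87,62) for y in(-22,22) for z in(45,)]+[(-85,42,6),(-85,-42,6)],p))
    for pts,pp in L:
        M=R.from_euler("z",pp[2]).as_matrix()
        for q in pts:
            u=proj(c,M@np.array(q)/1000+[pp[0],pp[1],0])[0]
            cv2.circle(im,tuple(np.round(u*16).astype(int)),24,(0,0,255),-1,shift=4)
    cv2.imwrite("pics/"+fn,im); return c
p=fit(tr,[.54,.29,.5])[0]
c=overlay("wrist","w1.png",p)
s=robot.read_state();print(s["t"],s["tool_pos"],s["orientation"],s["q"])
import pickle;pickle.dump(c,open("c1.pkl","wb"))
E
python3 look.py
```

```text
3.95 [0.4992975  0.25724751 0.24985889] [-3.08062014 -0.61559927 -0.0037908 ] [ 3.84725781e-01  1.31530285e-02  1.55448752e+00 -3.86180841e-04
  1.57156898e+00  1.56105782e+00]
```

View pics/w1.png

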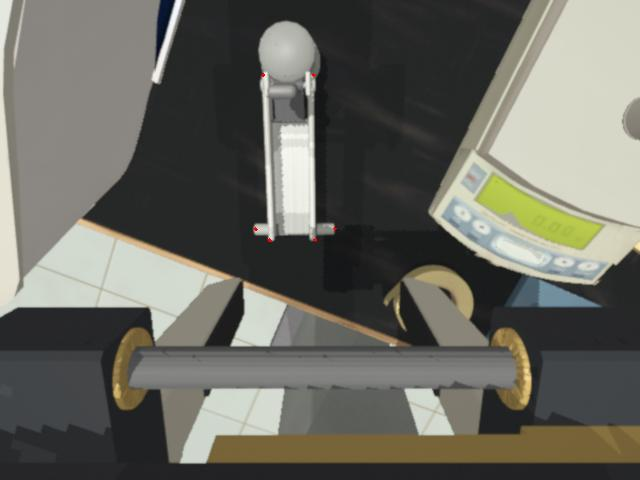

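Request:
{"method": "jog_arm", "body": {
  "commands": [
    [[0.027,0.064,-0.1],[0,0,0],-0.5],
    [[0.027,0.064,-0.2],[0,0,0],-0.5],
    [[0.027,0.064,-0.28],[0,0,0],-0.5],
    [[0.027,0.064,-0.33],[0,0,0],-0.5],
    [[0.027,0.064,-0.35],[0,0,0],-0.5],
    [[0.027,0.064,-0.37],[0,0,0],-0.5],
    [[0.027,0.064,-0.385],[0,0,0],-0.5],
    [[0.027,0.064,-0.395],[0,0,0],-0.5],
    [[0.027,0.064,-0.395],[0,0,0],-0.5]
  ]
}}

```text
t: 5.08
tool_pos: [0.5155, 0.2957, 0.0129]
orientation: [-3.081, -0.616, -0.004]
force: [-0.4, -0.4, -0.2]
opening: 0.0698
```

```bash
python3 - <<'E'
from look import *
overlay("wrist","w2.png",p)
E
```

```text
5.225 [0.51590583 0.29586623 0.01346831] [-3.08040103 -0.61564459 -0.00522391] [ 4.34832935e-01  3.01908566e-01  1.68406674e+00 -5.70823211e-04
  1.15232165e+00  1.61134120e+00]
```

View pics/w2.png

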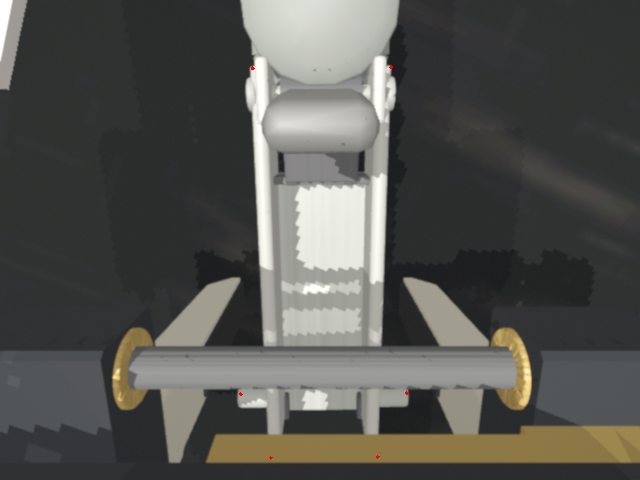

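Request:
{"method": "jog_arm", "body": {
  "commands": [
    [[0,0,0],[0,0,0],1],
    [[0,0,0],[0,0,0],1],
    [[0,0,0],[0,0,0],1],
    [[0,0,0],[0,0,0],1],
    [[0,0,0],[0,0,0],1],
    [[0,0,0],[0,0,0],1]
  ],
  "newtons": 50
}}

```text
t: 6.02
tool_pos: [0.5159, 0.2959, 0.0135]
orientation: [-3.08, -0.616, -0.005]
force: [-0.3, -0.3, 1.4]
opening: 0.0434
```

```bash
python3 - <<'E'
from look import *
overlay("wrist","w3.png",p)
E
```

```text
6.175 [0.51592754 0.29587438 0.01351269] [-3.08039293 -0.61576849 -0.0053156 ] [ 4.34848877e-01  3.01856334e-01  1.68403888e+00 -6.03312919e-04
  1.15234891e+00  1.61129191e+00]
```

View pics/w3.png

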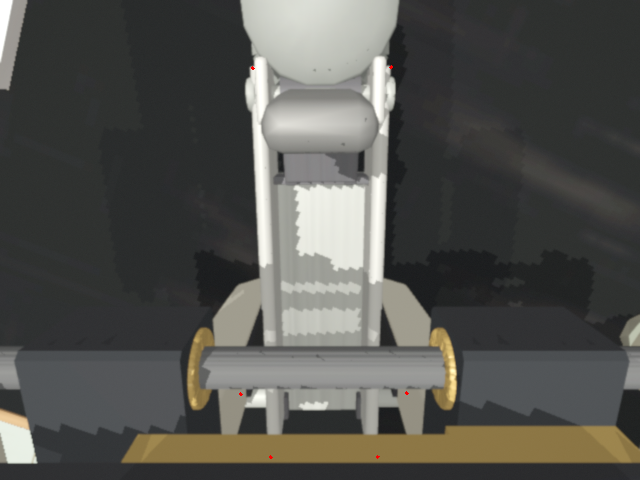

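```bash
python3 - <<'E'
from look import *
im,c=get("wrist")
Rz=R.from_euler("z",p[2]).as_matrix()
for m in [(54,24,40),(54,-24,40),(62,21,45),(62,-21,45),(-85,42,6),(-85,-42,6),(-85,42,12),(80-28,0,48),(44.4,0,94.5),(44.4+5,11,94.5),(80,0,48)]:
    print(m,proj(c,Rz@np.array(m)/1000+[p[0],p[1],0])[0])
for n in ["top","scene"]:
    i2,_=get(n)
E
```

```text
6.375 [0.51593815 0.29586185 0.0135243 ] [-3.08040027 -0.61567518 -0.00532143] [ 4.34815856e-01  3.01840885e-01  1.68403374e+00 -5.92466389e-04
  1.15236326e+00  1.61131366e+00]
(54, 24, 40) [249.7588555   96.12106045]
(54, -24, 40) [393.29288689  95.1141335 ]
(62, 21, 45) [255.13740833  67.85038897]
(62, -21, 45) [387.57743439  66.90245236]
(-85, 42, 6) [240.32552774 393.49168506]
(-85, -42, 6) [406.32328035 392.57580864]
(-85, 42, 12) [237.91179284 401.16922687]
(52, 0, 48) [321.5405191   99.87322429]
(44.4, 0, 94.5) [321.79459938 119.21911602]
(49.4, 11, 94.5) [267.88669897  94.08005225]
(80, 0, 48) [320.93192071   0.71868968]
```

```bash
python3 -c "
import cv2
a=cv2.imread('pics/raw_w3.png');cv2.imwrite('pics/w3z.png',cv2.resize(a[20:170,220:420],(800,600),interpolation=cv2.INTER_CUBIC))
a=cv2.imread('pics/raw_w2.png');cv2.imwrite('pics/w2z.png',cv2.resize(a[370:440,220:420],(800,280),interpolation=cv2.INTER_CUBIC))"
```

```text
(no output)
```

View pics/w3z.png

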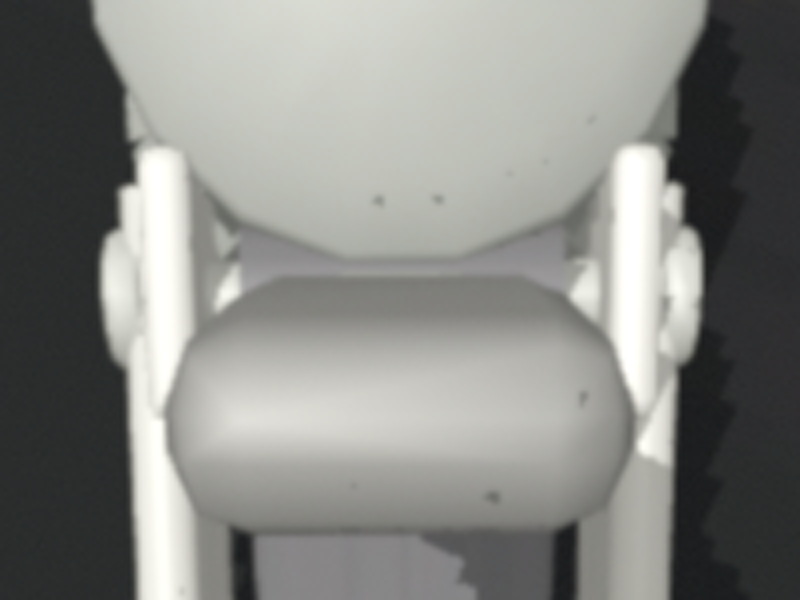

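View pics/w2z.png

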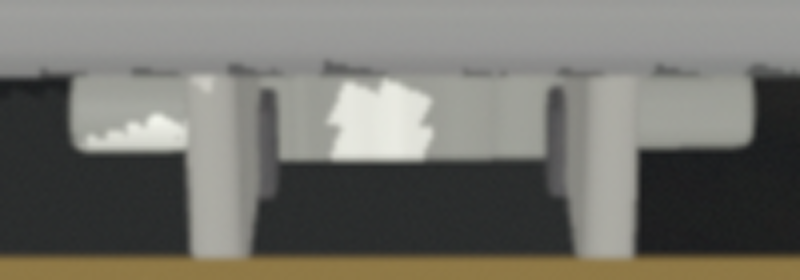

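Request:
{"method": "jog_arm", "body": {
  "commands": [
    [[0,0,0.01],[0,0,0],1],
    [[0,0,0.03],[0,0,0],1],
    [[0,0,0.1],[0,0,0],1],
    [[0,0,0.2],[0,0,0],1],
    [[0,-0.05,0.3],[0,0,0],1],
    [[-0.1,-0.1,0.4],[0,0,0],1],
    [[-0.1,-0.2,0.45],[0,0,0],1],
    [[-0.1,-0.3,0.5],[0,0,0.05],1],
    [[-0.1,-0.4,0.5],[0,0,0.08],1],
    [[-0.1,-0.5,0.5],[0,0,0.1],1]
  ]
}}

```text
t: 7.78
tool_pos: [0.457, 0.0384, 0.3123]
orientation: [2.83, 1.362, 0.009]
force: [0.8, 0.2, -5.0]
opening: 0.0435
```

```bash
python3 - <<'E'
from h import *
s=robot.read_state();print(s)
im,c=get("wrist");cv2.imwrite("pics/w4.png",im)
im,c=get("scene");cv2.imwrite("pics/s4.png",im)
E
```

```text
{'t': 7.775, 'q': array([-0.03000844, -0.28261264,  1.711609  ,  0.00238401,  1.7073022 ,
        0.64390101]), 'dq': array([-0.93250194, -0.15149678,  0.09693617,  0.00569772,  0.0787098 ,
       -2.18307188]), 'joint_torque': array([  6.69394031, -38.45702648, -53.02230835,   0.24806617,
         0.27022535,   4.60172608]), 'tool_pos': array([0.45697794, 0.03839764, 0.31233485]), 'orientation': array([2.83041673, 1.36239382, 0.00908858]), 'force': array([ 0.75693301,  0.23555221, -5.01021689]), 'wrist_torque': array([-0.10555362, -0.02285421,  0.03812969]), 'opening': 0.043505076105524954}
```

View pics/w4.png

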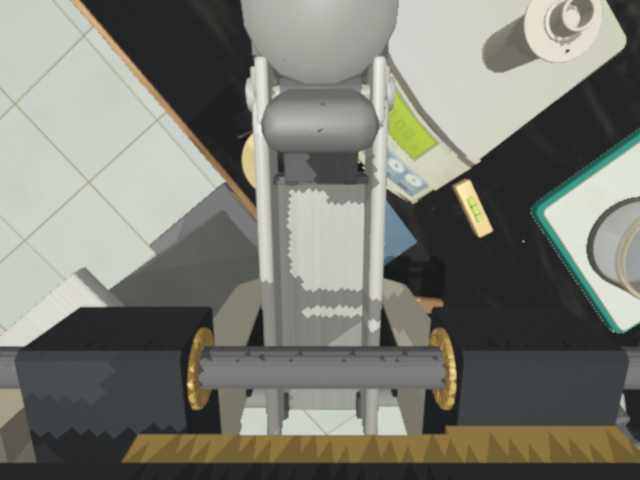

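View pics/s4.png

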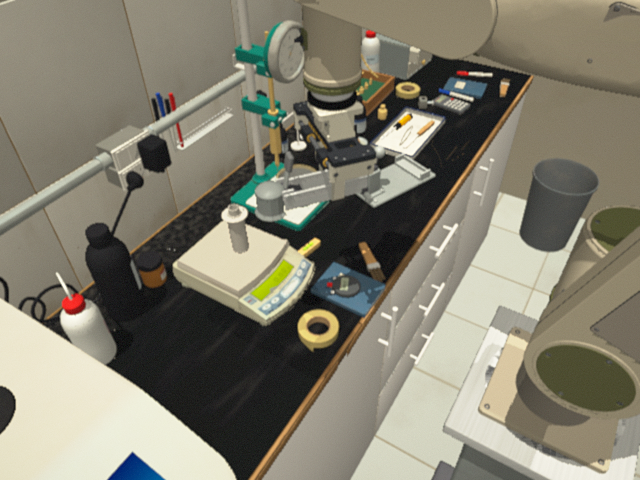

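Request:
{"method": "jog_arm", "body": {
  "commands": [
    [[-0.08,-0.1,0],[0,0,0.02],1],
    [[-0.107,-0.3,0],[0,0,0.048],1],
    [[-0.107,-0.5,0],[0,0,0.048],1],
    [[-0.107,-0.7,-0.07],[0,0,0.048],1],
    [[-0.107,-0.77,-0.07],[0,0,0.048],1],
    [[-0.107,-0.77,-0.07],[0,0,0.048],1],
    [[-0.107,-0.77,-0.07],[0,0,0.048],1],
    [[-0.107,-0.77,-0.07],[0,0,0.048],1],
    [[-0.107,-0.77,-0.07],[0,0,0.048],1],
    [[-0.107,-0.77,-0.07],[0,0,0.048],1]
  ]
}}

```text
t: 9.12
tool_pos: [0.393, -0.4261, 0.2696]
orientation: [2.599, 1.765, 0.007]
force: [0.3, 0.6, -3.8]
opening: 0.0437
```

```bash
python3 - <<'E'
from fit import *
import pickle
sp=fit(st,[.54,-.43,1.2])[0]
s=robot.read_state();print(s["t"],s["tool_pos"],s["orientation"])
im,c=get("wrist");cv2.imwrite("pics/raw_w5.png",im);pickle.dump(c,open("c5.pkl","wb"))
M=R.from_euler("z",sp[2]).as_matrix()
for q in [(58,0,126),(-75,0,20)]+[(x,y,12) for x in(-115,115) for y in (-56,56)]+[(-75,48,36),(-75,-48,36)]:
    u=proj(c,M@np.array(q)/1000+[sp[0],sp[1],0])[0];print(q,u)
    cv2.circle(im,tuple(np.round(u*16).astype(int)),24,(0,0,255),-1,shift=4)
cv2.imwrite("pics/w5.png",im)
E
```

```text
9.225 [ 0.3934829  -0.42558685  0.27056145] [2.59558768 1.76646141 0.00710925]
(58, 0, 126) [507.18859049  86.11947251]
(-75, 0, 20) [448.31900069 229.01122878]
(-115, -56, 12) [493.04798804 261.84312507]
(-115, 56, 12) [393.58581739 262.16758099]
(115, -56, 12) [518.12488313  37.95359044]
(115, 56, 12) [403.76688615  38.23769753]
(-75, 48, 36) [407.0336396  232.65824405]
(-75, -48, 36) [499.15762697 232.36715529]
```

View pics/w5.png

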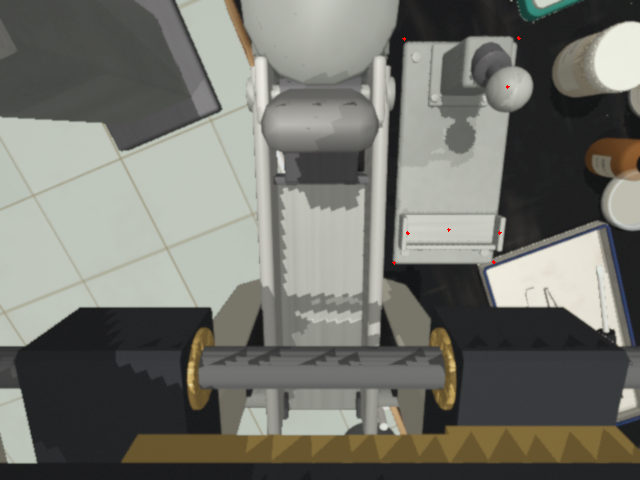

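```bash
python3 -c "
import cv2
a=cv2.imread('pics/raw_w5.png');cv2.imwrite('pics/w5a.png',cv2.resize(a[25:125,390:540],(780,520),interpolation=cv2.INTER_CUBIC))
cv2.imwrite('pics/w5b.png',cv2.resize(a[195:275,385:515],(780,480),interpolation=cv2.INTER_CUBIC))"
```

```text
(no output)
```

View pics/w5a.png

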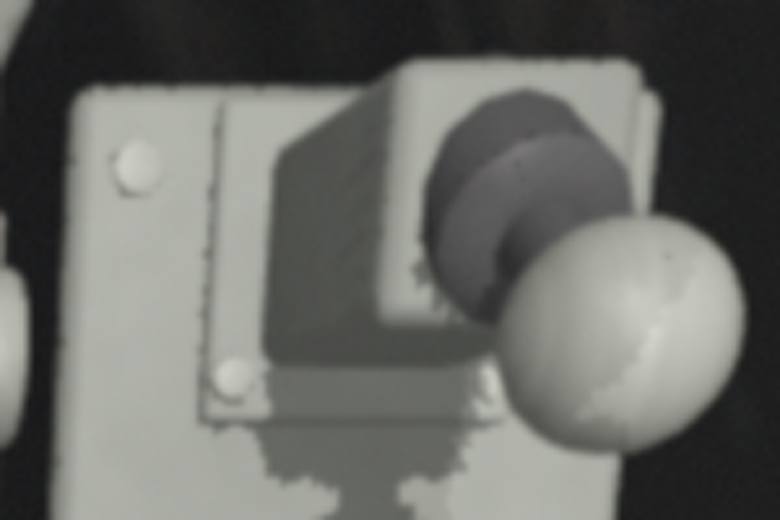

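View pics/w5b.png

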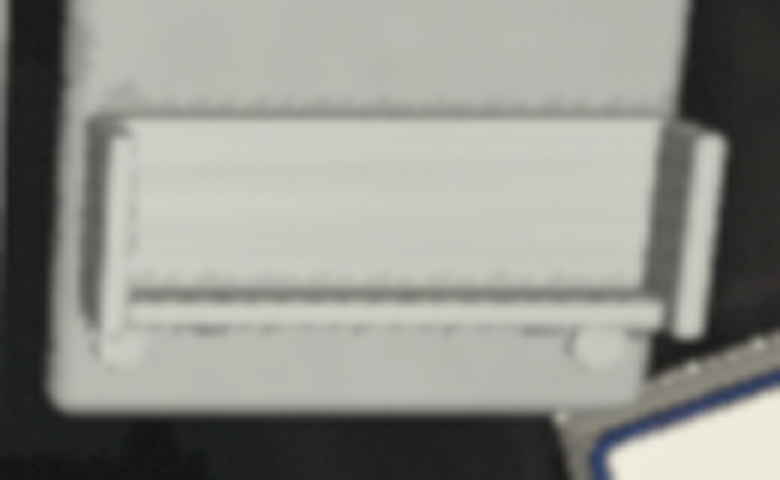

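```bash
cat > fit3.py <<'E'
from fit import *
import pickle
C["w5"]=pickle.load(open("c5.pkl","rb"))
A=lambda z:un(z,5.2,(390,25)); B=lambda z:un(z,6,(385,195))
wr=[("w5",(58,0,126),A((619,334))),("w5",(115,56,12),A((72,87))),("w5",(115,-56,12),A((662,90))),("w5",(-115,56,12),B((48,412))),("w5",(-115,-56,12),B((640,412))),
("w5",(-87.5,48,30),B((130,300))),("w5",(-87.5,-48,30),B((664,300)))]
if __name__=="__main__":
    np.set_printoptions(precision=4,suppress=True)
    for o in (st,wr,st+wr):
        for fz in (0,1):
            x,r=fit(o,[.54,-.43,1.2],fz); print(x);print(r.T)
E
python3 fit3.py
```

```text
[ 0.5389 -0.4317  1.1973]
[[-0.3909  0.774   0.7211 -0.6776 -0.7846  0.0287 -0.0505 -1.0159  0.5273]
 [-0.9937  0.1203  0.2182  0.7097  0.2796 -0.1074 -0.4037 -0.5457 -0.172 ]]
[ 0.5395 -0.433   1.1966 -0.0025]
[[-0.0693  0.8949  0.8488 -0.3449 -0.5082  0.0053 -0.0831 -0.9731  0.416 ]
 [-1.0261  0.0669  0.0638  0.5793  0.2002  0.3961 -0.0206 -0.1499  0.2698]]
[ 0.538  -0.4337  1.1949]
[[-1.7462  0.3922  1.1     0.5893  1.2425 -1.4063 -0.3735]
 [ 0.4864 -0.7608 -1.3259  0.6798  0.5794  0.0598 -0.0225]]
[ 0.5385 -0.434   1.1946 -0.0017]
[[-2.0346  0.632   0.8471  0.788   1.0682 -1.236  -0.5607]
 [ 0.9267 -0.2342 -0.7692  0.3049  0.2282 -0.2587 -0.3194]]
[ 0.5382 -0.4334  1.1953]
[[ 0.3701  1.495   1.3654  0.0098  0.0084  0.5693  0.4254 -0.4822  1.0492
  -1.6406  0.4269  1.161   0.7011  1.3741 -1.2965 -0.2447]
 [-0.7722  0.5098  0.5848  0.9053  0.5562 -0.3758 -0.7095 -0.8536 -0.3613
   0.0571 -1.0684 -1.6843  0.447   0.3081 -0.1925 -0.3102]]
[ 0.5389 -0.434   1.1949 -0.0026]
[[ 0.3769  1.2947  1.1812  0.0367 -0.0628  0.3499  0.2062 -0.6322  0.7639
  -2.0339  0.8327  0.8103  1.0378  1.1379 -1.0015 -0.4988]
 [-0.8593  0.3756  0.3479  0.7192  0.4093  0.2853 -0.1562 -0.2968  0.2211
   0.8661 -0.1602 -0.7292 -0.0421 -0.1441 -0.5899 -0.6739]]
```

```bash
cat > plan.py <<'E'
from h import *
np.set_printoptions(precision=4,suppress=True)
SX=np.array([.5384,-.4334]);SY=1.1955;OFF=np.array([0.0005,-0.0005,0])  # stand frame bias
TT=np.array([-29.8,0,13.5])/1000  # TCP in track
def target(d,TT=TT,off=OFF,pitch=30):
    Rs=R.from_euler("z",SY); Rt=Rs*R.from_euler("y",-pitch,degrees=True)
    ball=np.array([.058,0,.126])+off
    sock=np.array([SX[0],SX[1],0])+Rs.apply(ball)
    zt=Rt.apply([0,0,1])
    return sock+zt*d+Rt.apply(TT-np.array([.080,0,.026])), Rt*R.from_euler("x",180,degrees=True)
def cmd(pos,rot):
    s=robot.read_state(); R0=R.from_rotvec(s["orientation"])
    return (pos-s["tool_pos"])/.6,(rot*R0.inv()).as_rotvec()/(2*np.pi)
if __name__=="__main__":
    s=robot.read_state();print(s["t"],s["tool_pos"],s["orientation"],s["force"],s["q"])
    for d in [.15,.1,.07,.045,.03,.02,.01,.005,0]:
        p,r=target(d); print(d,p,*cmd(p,r))
E
python3 plan.py
```

```text
9.375 [ 0.3935 -0.4258  0.2707] [2.5947 1.7667 0.0068] [-0.4007 -0.0783 -4.8523] [-0.916   0.0564  1.4727  0.0042  1.6098 -0.5406]
0.15 [ 0.5003 -0.5316  0.1902] [ 0.178  -0.1764 -0.1342] [ 0.0775 -0.0298  0.0002]
0.1 [ 0.5094 -0.5083  0.1469] [ 0.1933 -0.1376 -0.2064] [ 0.0775 -0.0298  0.0002]
0.07 [ 0.5149 -0.4944  0.1209] [ 0.2024 -0.1143 -0.2497] [ 0.0775 -0.0298  0.0002]
0.045 [ 0.5195 -0.4827  0.0992] [ 0.2101 -0.095  -0.2858] [ 0.0775 -0.0298  0.0002]
0.03 [ 0.5222 -0.4758  0.0863] [ 0.2147 -0.0833 -0.3074] [ 0.0775 -0.0298  0.0002]
0.02 [ 0.5241 -0.4711  0.0776] [ 0.2177 -0.0756 -0.3219] [ 0.0775 -0.0298  0.0002]
0.01 [ 0.5259 -0.4665  0.0689] [ 0.2208 -0.0678 -0.3363] [ 0.0775 -0.0298  0.0002]
0.005 [ 0.5268 -0.4641  0.0646] [ 0.2223 -0.0639 -0.3435] [ 0.0775 -0.0298  0.0002]
0 [ 0.5277 -0.4618  0.0603] [ 0.2238 -0.0601 -0.3507] [ 0.0775 -0.0298  0.0002]
```

Request:
{"method": "jog_arm", "body": {
  "commands": [
    [[0.08,-0.1,0],[0.025,-0.01,0],1],
    [[0.178,-0.176,0],[0.05,-0.019,0],1],
    [[0.178,-0.176,0],[0.0775,-0.03,0],1],
    [[0.178,-0.176,-0.06],[0.0775,-0.03,0],1],
    [[0.178,-0.176,-0.134],[0.0775,-0.03,0],1],
    [[0.185,-0.157,-0.17],[0.0775,-0.03,0],1],
    [[0.193,-0.138,-0.206],[0.0775,-0.03,0],1],
    [[0.202,-0.114,-0.25],[0.0775,-0.03,0],1],
    [[0.202,-0.114,-0.25],[0.0775,-0.03,0],1],
    [[0.202,-0.114,-0.25],[0.0775,-0.03,0],1]
  ]
}}

```text
t: 10.62
tool_pos: [0.515, -0.4947, 0.1223]
orientation: [-2.302, -1.566, -0.618]
force: [0.7, 0.3, -3.7]
opening: 0.0435
```

```bash
cat > view.py <<'E'
import sys
from plan import *
tag=sys.argv[1]
s=robot.read_state();print(s["t"],s["tool_pos"],s["orientation"],s["force"],s["wrist_torque"],s["q"])
ims=[]
S=R.from_euler("z",SY)
for n,(x0,y0,x1,y1) in (("top",(400,170,540,310)),("scene",(310,90,450,230))):
    im,c=get(n); cv2.imwrite(f"pics/raw_{tag}_{n}.png",im)
    if len(sys.argv)>2:
      Rt=R.from_rotvec(s["orientation"])*R.from_euler("x",180,degrees=True)
      o=s["tool_pos"]-Rt.apply(TT)
      for m in [(-85,42,6),(-85,-42,6),(80,0,26),(-87,-21,45),(-87,21,45)]:
        u=proj(c,o+Rt.apply(np.array(m)/1000))[0]; cv2.circle(im,tuple(np.round(u*16).astype(int)),8,(0,0,255),-1,shift=4)
      for m in [(58,0,126),(-75,42,26),(-75,-42,26)]:
        u=proj(c,S.apply(np.array(m)/1000)+[*SX,0])[0]; cv2.circle(im,tuple(np.round(u*16).astype(int)),8,(0,255,0),-1,shift=4)
    ims.append(cv2.resize(im[y0:y1,x0:x1],(400,400),interpolation=cv2.INTER_CUBIC))
im,c=get("wrist");cv2.imwrite(f"pics/raw_{tag}_wrist.png",im)
cv2.imwrite(f"pics/v_{tag}.png",np.hstack(ims))
E
python3 view.py a 1; python3 plan.py
```

```text
10.625 [ 0.515  -0.4947  0.1223] [-2.3015 -1.5662 -0.6178] [ 0.6547  0.3466 -3.6565] [-0.6595  0.1763 -0.0065] [-1.048   0.7856  0.9096  0.4118  1.7716 -0.6561]
10.775 [ 0.515  -0.4956  0.1228] [-2.3032 -1.5666 -0.6184] [ 0.9761  0.1769 -3.9042] [-1.0488  0.7853  0.9088  0.4119  1.7711 -0.6563]
0.15 [ 0.5003 -0.5316  0.1902] [-0.0245 -0.06    0.1124] [0.0004 0.0004 0.0003]
0.1 [ 0.5094 -0.5083  0.1469] [-0.0092 -0.0212  0.0402] [0.0004 0.0004 0.0003]
0.07 [ 0.5149 -0.4944  0.1209] [-0.0001  0.002  -0.0031] [0.0004 0.0004 0.0003]
0.045 [ 0.5195 -0.4827  0.0992] [ 0.0076  0.0214 -0.0392] [0.0004 0.0004 0.0003]
0.03 [ 0.5222 -0.4758  0.0863] [ 0.0121  0.0331 -0.0608] [0.0004 0.0004 0.0003]
0.02 [ 0.5241 -0.4711  0.0776] [ 0.0152  0.0408 -0.0753] [0.0004 0.0004 0.0003]
0.01 [ 0.5259 -0.4665  0.0689] [ 0.0183  0.0486 -0.0897] [0.0004 0.0004 0.0003]
0.005 [ 0.5268 -0.4641  0.0646] [ 0.0198  0.0524 -0.0969] [0.0004 0.0004 0.0003]
0 [ 0.5277 -0.4618  0.0603] [ 0.0213  0.0563 -0.1041] [0.0004 0.0004 0.0003]
```

View pics/v_a.png

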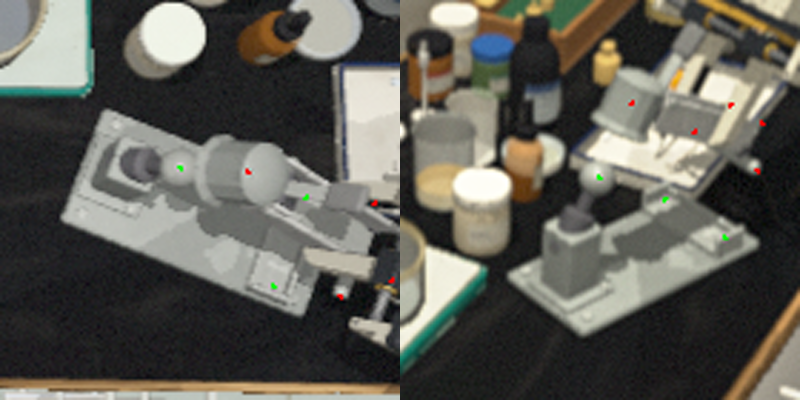

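View pics/raw_a_wrist.png

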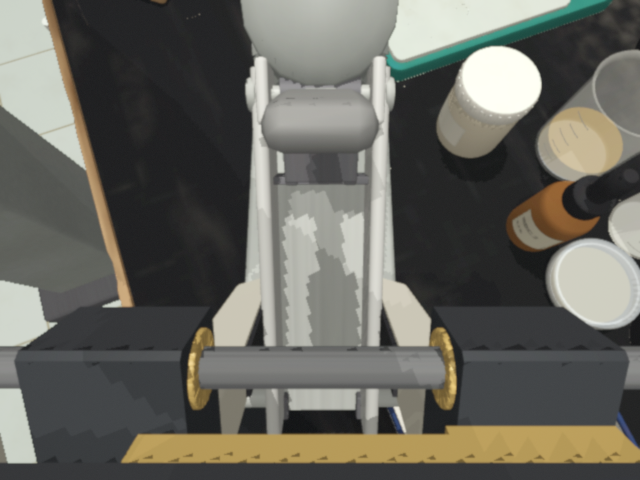

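Request:
{"method": "jog_arm", "body": {
  "commands": [
    [[0.003,0.01,-0.02],[0,0,0],1],
    [[0.0076,0.0214,-0.039],[0,0,0],1],
    [[0.0076,0.0214,-0.039],[0,0,0],1],
    [[0.0095,0.027,-0.05],[0,0,0],1],
    [[0.0121,0.0331,-0.0608],[0,0,0],1],
    [[0.0121,0.0331,-0.0608],[0,0,0],1],
    [[0.0121,0.0331,-0.0608],[0,0,0],1]
  ]
}}

```text
t: 11.65
tool_pos: [0.5222, -0.4758, 0.0864]
orientation: [-2.303, -1.567, -0.618]
force: [-1.0, -0.6, -4.1]
opening: 0.0435
```

```bash
python3 view.py b 1; python3 plan.py
```

```text
11.65 [ 0.5222 -0.4758  0.0864] [-2.3033 -1.5667 -0.6184] [-0.9729 -0.5927 -4.1124] [-0.6244  0.2054 -0.0112] [-1.0283  0.7784  0.9868  0.4135  1.6978 -0.6664]
11.8 [ 0.5223 -0.4761  0.0867] [-2.3038 -1.567  -0.6185] [-0.343   0.2896 -4.3529] [-1.0285  0.7782  0.9865  0.4135  1.6977 -0.6665]
0.15 [ 0.5003 -0.5316  0.1902] [-0.0368 -0.0925  0.1725] [0.0005 0.0005 0.0003]
0.1 [ 0.5094 -0.5083  0.1469] [-0.0215 -0.0537  0.1003] [0.0005 0.0005 0.0003]
0.07 [ 0.5149 -0.4944  0.1209] [-0.0123 -0.0305  0.057 ] [0.0005 0.0005 0.0003]
0.045 [ 0.5195 -0.4827  0.0992] [-0.0047 -0.0111  0.0209] [0.0005 0.0005 0.0003]
0.03 [ 0.5222 -0.4758  0.0863] [-0.0001  0.0005 -0.0007] [0.0005 0.0005 0.0003]
0.02 [ 0.5241 -0.4711  0.0776] [ 0.003   0.0083 -0.0152] [0.0005 0.0005 0.0003]
0.01 [ 0.5259 -0.4665  0.0689] [ 0.006   0.016  -0.0296] [0.0005 0.0005 0.0003]
0.005 [ 0.5268 -0.4641  0.0646] [ 0.0075  0.0199 -0.0368] [0.0005 0.0005 0.0003]
0 [ 0.5277 -0.4618  0.0603] [ 0.0091  0.0238 -0.044 ] [0.0005 0.0005 0.0003]
```

View pics/v_b.png

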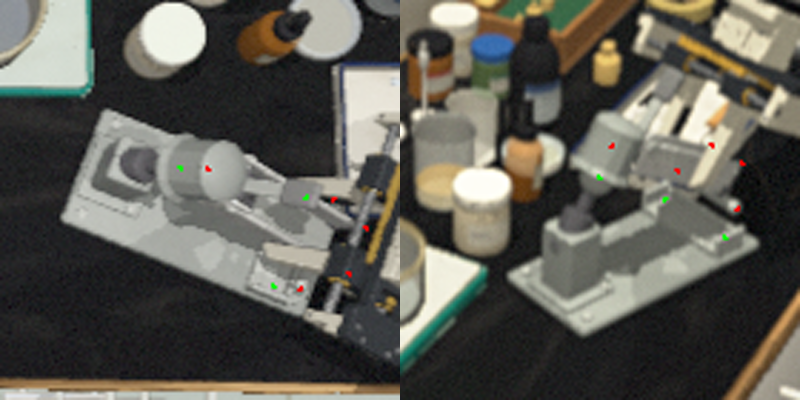

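View pics/raw_b_wrist.png

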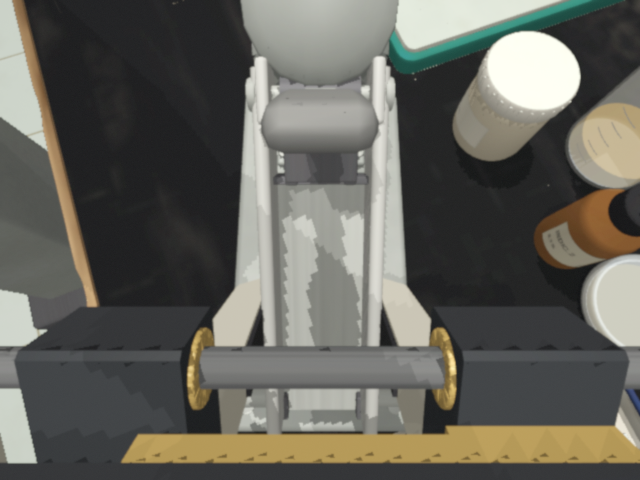

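Request:
{"method": "jog_arm", "body": {
  "commands": [
    [[0.0015,0.0043,-0.008],[0,0,0],1],
    [[0.003,0.0083,-0.015],[0,0,0],1],
    [[0.0045,0.012,-0.0225],[0,0,0],1],
    [[0.006,0.016,-0.0296],[0,0,0],1],
    [[0.006,0.016,-0.0296],[0,0,0],1]
  ]
}}

```text
t: 12.42
tool_pos: [0.5258, -0.4658, 0.0682]
orientation: [-2.303, -1.566, -0.618]
force: [0.3, 0.9, -3.4]
opening: 0.0438
```

```bash
python3 view.py c 1; python3 plan.py|tail -4
```

```text
12.425 [ 0.5258 -0.4658  0.0682] [-2.3027 -1.5663 -0.6182] [ 0.33    0.8658 -3.3777] [-0.6744  0.2094  0.0011] [-1.0179  0.779   1.0205  0.4151  1.6629 -0.6708]
0.02 [ 0.5241 -0.4711  0.0776] [-0.0031 -0.0075  0.0141] [0.0006 0.0005 0.0003]
0.01 [ 0.5259 -0.4665  0.0689] [-0.0001  0.0003 -0.0003] [0.0006 0.0005 0.0003]
0.005 [ 0.5268 -0.4641  0.0646] [ 0.0015  0.0042 -0.0076] [0.0006 0.0005 0.0003]
0 [ 0.5277 -0.4618  0.0603] [ 0.003   0.008  -0.0148] [0.0006 0.0005 0.0003]
```

View pics/v_c.png

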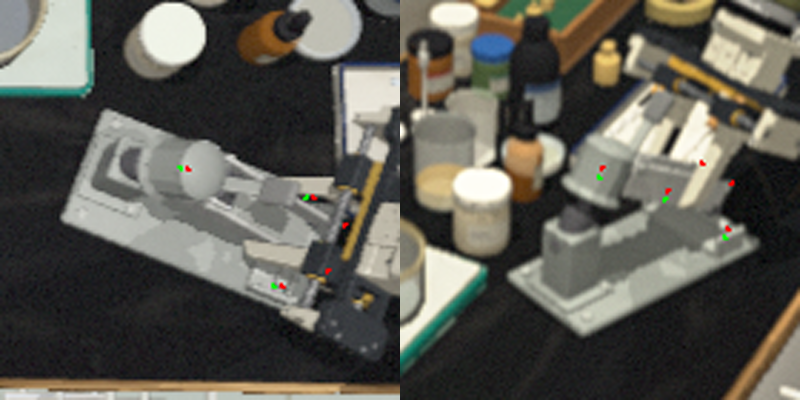

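No contact force yet. I'll lower the rest in 1–2 mm steps and watch the force.

Request:
{"method": "jog_arm", "body": {
  "commands": [
    [[0.0008,0.002,-0.0038],[0,0,0],1],
    [[0.0015,0.0042,-0.0076],[0,0,0],1],
    [[0.0021,0.0058,-0.0105],[0,0,0],1],
    [[0.0021,0.0058,-0.0105],[0,0,0],1]
  ]
}}

```text
t: 13.08
tool_pos: [0.5271, -0.4628, 0.0625]
orientation: [-2.304, -1.567, -0.618]
force: [0.5, 1.3, -3.1]
opening: 0.0437
```

```bash
python3 plan.py|sed -n '1p;9,10p'
```

```text
13.075 [ 0.5271 -0.4628  0.0625] [-2.3036 -1.5669 -0.6184] [ 0.5214  1.3289 -3.0576] [-1.0144  0.779   1.0312  0.4159  1.6508 -0.6722]
0.005 [ 0.5268 -0.4641  0.0646] [-0.0005 -0.0022  0.0035] [0.0005 0.0005 0.0003]
0 [ 0.5277 -0.4618  0.0603] [ 0.001   0.0017 -0.0037] [0.0005 0.0005 0.0003]
```

Request:
{"method": "jog_arm", "body": {
  "commands": [
    [[0.0005,0.001,-0.0018],[0,0,0],1],
    [[0.0008,0.0016,-0.003],[0,0,0],1],
    [[0.0008,0.0016,-0.003],[0,0,0],1]
  ]
}}

```text
t: 13.45
tool_pos: [0.5277, -0.4621, 0.0611]
orientation: [-2.304, -1.567, -0.619]
force: [0.2, -0.7, -1.4]
opening: 0.0437
```

Request:
{"method": "jog_arm", "body": {
  "commands": [
    [[0.0003,0.0006,-0.0011],[0,0,0],1],
    [[0.0003,0.0006,-0.0011],[0,0,0],1]
  ]
}}

```text
t: 13.7
tool_pos: [0.5278, -0.462, 0.0608]
orientation: [-2.304, -1.567, -0.619]
force: [-1.6, -1.4, -0.3]
opening: 0.0438
```

Request:
{"method": "jog_arm", "body": {
  "commands": [
    [[0.0003,0.0006,-0.0011],[0,0,0],1],
    [[0.0003,0.0006,-0.0011],[0,0,0],1]
  ]
}}

```text
t: 13.95
tool_pos: [0.528, -0.4619, 0.0606]
orientation: [-2.304, -1.568, -0.619]
force: [-3.3, -1.3, 0.6]
opening: 0.0433
```

Request:
{"method": "jog_arm", "body": {
  "commands": [
    [[-0.001,0.0006,-0.0018],[0,0,0],1],
    [[-0.001,0.0006,-0.0018],[0,0,0],1]
  ]
}}

```text
t: 14.2
tool_pos: [0.5279, -0.4619, 0.0606]
orientation: [-2.305, -1.569, -0.62]
force: [-1.3, -2.3, 4.9]
opening: 0.0439
```

```bash
python3 view.py d 1; python3 plan.py|sed -n '1p;9,10p'
python3 -c "
import cv2
a=cv2.imread('pics/raw_d_scene.png');cv2.imwrite('pics/d_s.png',cv2.resize(a[125:215,360:460],(660,600),interpolation=cv2.INTER_CUBIC))"
```

```text
14.2 [ 0.5279 -0.4619  0.0606] [-2.3055 -1.5688 -0.6202] [-1.3108 -2.3125  4.8923] [ 0.3408 -0.1662  0.1315] [-1.0134  0.7771  1.0373  0.417   1.6438 -0.6741]
14.35 [ 0.528  -0.4619  0.0606] [-2.3055 -1.5689 -0.6202] [-1.1386 -1.892   5.1335] [-1.0134  0.7771  1.0373  0.417   1.6438 -0.6742]
0.005 [ 0.5268 -0.4641  0.0646] [-0.0019 -0.0036  0.0067] [0.0008 0.0009 0.0004]
0 [ 0.5277 -0.4618  0.0603] [-0.0003  0.0002 -0.0005] [0.0008 0.0009 0.0004]
```

View pics/v_d.png

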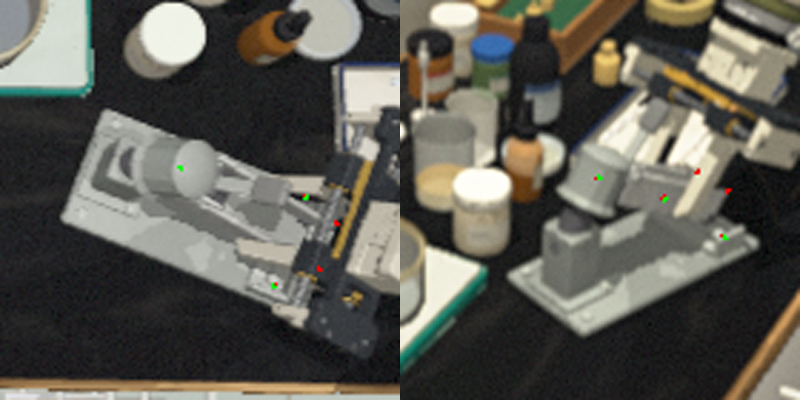

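View pics/d_s.png

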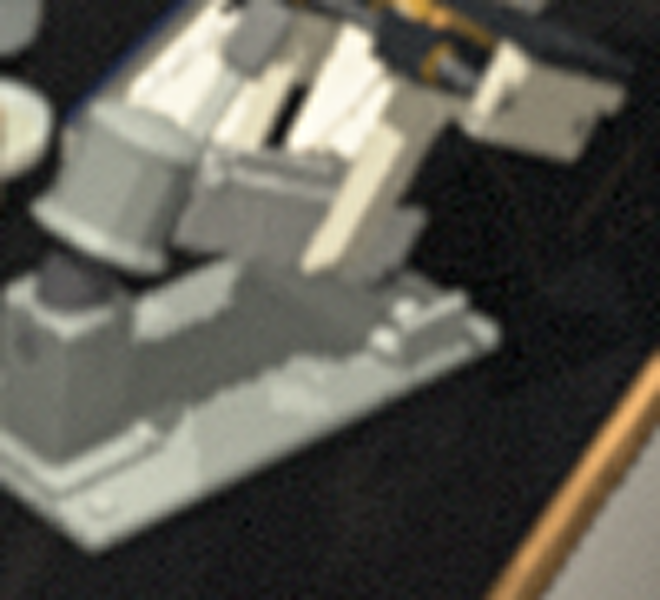

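View pics/raw_d_wrist.png

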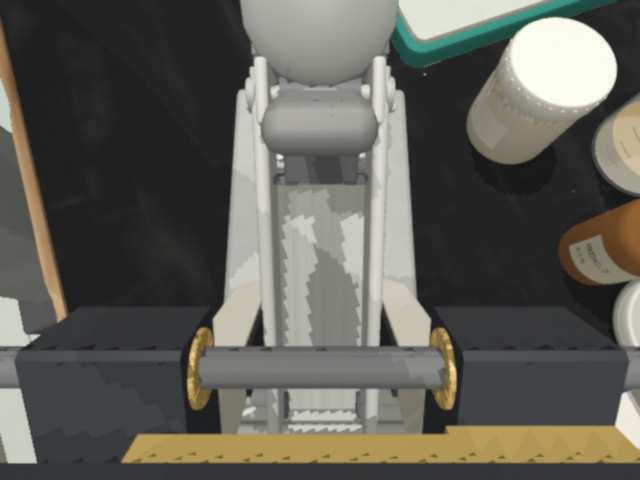

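Request:
{"method": "jog_arm", "body": {
  "commands": [
    [[0.0004,0.001,-0.002],[0,0,0],1],
    [[0.0006,0.0016,-0.003],[0,0,0],1],
    [[0.0006,0.0016,-0.003],[0,0,0],1]
  ]
}}

```text
t: 14.72
tool_pos: [0.528, -0.4619, 0.0605]
orientation: [-2.307, -1.57, -0.62]
force: [-6.6, -3.6, 10.4]
opening: 0.0437
```

```bash
python3 plan.py|sed -n '1p;9,10p'; python3 -c "
from h import *;print(robot.read_state()['wrist_torque'])"
```

```text
14.725 [ 0.528  -0.4619  0.0605] [-2.3066 -1.5698 -0.6201] [-6.6046 -3.5569 10.4337] [-1.0132  0.7758  1.0391  0.4169  1.642  -0.6745]
0.005 [ 0.5268 -0.4641  0.0646] [-0.002  -0.0037  0.0068] [0.001  0.0009 0.0004]
0 [ 0.5277 -0.4618  0.0603] [-0.0005  0.0002 -0.0004] [0.001  0.0009 0.0004]
[0.72764566 0.57225493 0.49171571]
```

Request:
{"method": "jog_arm", "body": {
  "commands": [
    [[0,0,0],[0,0,0],0.3],
    [[0,0,0],[0,0,0],-0.1],
    [[0,0,0],[0,0,0],-0.4],
    [[0,0,0],[0,0,0],-0.4],
    [[0,0,0],[0,0,0],-0.4]
  ]
}}

```text
t: 15.35
tool_pos: [0.5281, -0.4617, 0.0603]
orientation: [-2.306, -1.57, -0.62]
force: [-0.0, 0.3, 0.2]
opening: 0.0644
```

```bash
python3 view.py e 1
python3 -c "
import cv2
a=cv2.imread('pics/raw_e_scene.png');cv2.imwrite('pics/e_s.png',cv2.resize(a[125:215,360:460],(660,600),interpolation=cv2.INTER_CUBIC))"
```

```text
15.35 [ 0.5281 -0.4617  0.0603] [-2.3062 -1.5697 -0.62  ] [-0.0361  0.3486  0.1856] [-0.2223  0.0479  0.0313] [-1.013   0.7761  1.0392  0.4169  1.6419 -0.6745]
```

View pics/e_s.png

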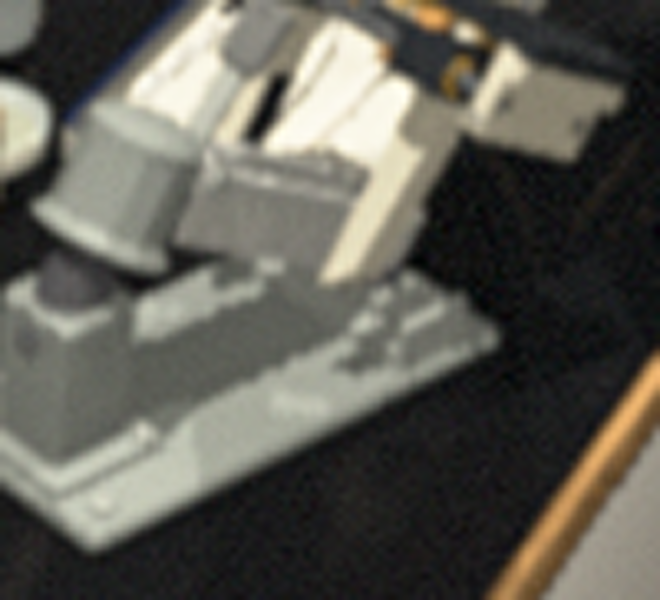

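View pics/raw_e_wrist.png

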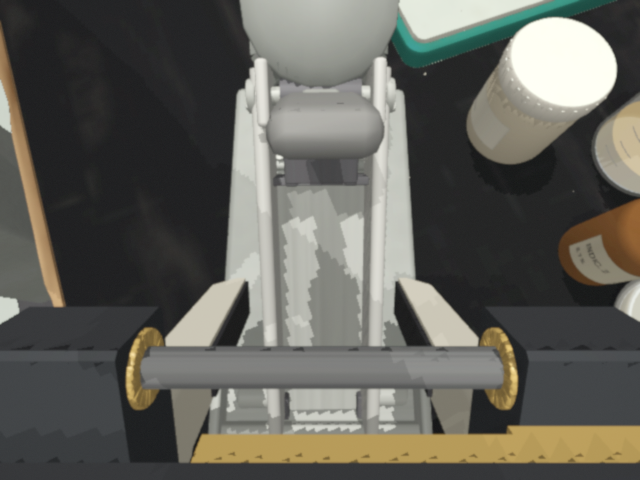

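```bash
cat > lev.py <<'E'
from plan import *
def pt(x,z): return target(0,TT=np.array([x,0,z])/1000)
def corner(phi,r,c=5.):
    f=np.radians(phi); u=np.array([-np.sin(f),np.cos(f)]);n=np.array([np.cos(f),np.sin(f)])
    q=np.array([54,40])+r*u+c*n; return q[0]+7.5,q[1]
def show(L):
    for x,z in L:
        p,r=pt(x,z); a,b=cmd(p,r); print(np.round([x,z],1),p,np.round(a,4),np.round(b,4))
if __name__=="__main__":
    show([(-30,13.5),(-30,70),(-30,130),(30,140),(72,130),(72,95)])
E
python3 lev.py
```

```text
[-30.   13.5] [ 0.5277 -0.462   0.0602] [-0.0007 -0.0001 -0.0005] [0.001  0.001  0.0004]
[-30  70] [ 0.5173 -0.4883  0.1091] [-0.018  -0.0439  0.0811] [0.001  0.001  0.0004]
[-30 130] [ 0.5063 -0.5162  0.1611] [-0.0363 -0.0905  0.1677] [0.001  0.001  0.0004]
[ 30 140] [ 0.5235 -0.4725  0.1997] [-0.0076 -0.0176  0.2321] [0.001  0.001  0.0004]
[ 72 130] [ 0.5387 -0.434   0.2121] [0.0177 0.0465 0.2527] [0.001  0.001  0.0004]
[72 95] [ 0.5451 -0.4177  0.1818] [0.0284 0.0737 0.2021] [0.001  0.001  0.0004]
```

Request:
{"method": "jog_arm", "body": {
  "commands": [
    [[-0.009,-0.022,0.04],[0.0005,0.0005,0],-0.4],
    [[-0.018,-0.044,0.081],[0.001,0.001,0.0004],-0.4],
    [[-0.027,-0.067,0.125],[0.001,0.001,0.0004],-0.4],
    [[-0.036,-0.09,0.168],[0.001,0.001,0.0004],-0.4],
    [[-0.036,-0.09,0.168],[0.001,0.001,0.0004],0.4],
    [[-0.036,-0.09,0.168],[0.001,0.001,0.0004],1]
  ],
  "newtons": 20
}}

```text
t: 16.25
tool_pos: [0.5065, -0.5152, 0.1599]
orientation: [-2.298, -1.565, -0.616]
force: [0.5, -0.7, -0.9]
opening: 0.0495
```

```bash
python3 view.py f
python3 -c "
import cv2
a=cv2.imread('pics/raw_f_scene.png');cv2.imwrite('pics/f_s.png',cv2.resize(a[105:215,360:460],(546,600),interpolation=cv2.INTER_CUBIC))"; python3 lev.py
```

```text
16.25 [ 0.5065 -0.5152  0.1599] [-2.2985 -1.5646 -0.6156] [ 0.5053 -0.6746 -0.9161] [-0.2232 -0.0015 -0.0026] [-1.0689  0.8067  0.8098  0.4118  1.8558 -0.6429]
[-30.   13.5] [ 0.5277 -0.462   0.0602] [ 0.0354  0.0876 -0.1654] [-0.0004 -0.0003 -0.0001]
[-30  70] [ 0.5173 -0.4883  0.1091] [ 0.0182  0.0438 -0.0838] [-0.0004 -0.0003 -0.0001]
[-30 130] [ 0.5063 -0.5162  0.1611] [-0.0002 -0.0027  0.0028] [-0.0004 -0.0003 -0.0001]
[ 30 140] [ 0.5235 -0.4725  0.1997] [0.0285 0.0701 0.0672] [-0.0004 -0.0003 -0.0001]
[ 72 130] [ 0.5387 -0.434   0.2121] [0.0538 0.1343 0.0878] [-0.0004 -0.0003 -0.0001]
[72 95] [ 0.5451 -0.4177  0.1818] [0.0645 0.1614 0.0373] [-0.0004 -0.0003 -0.0001]
```

View pics/f_s.png

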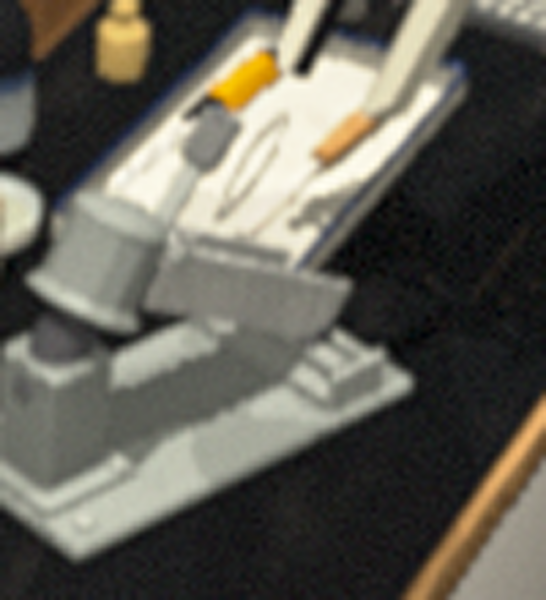

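View pics/raw_f_wrist.png

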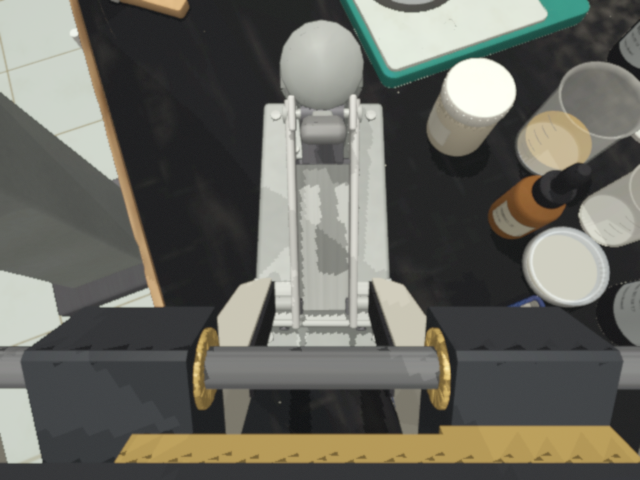

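```bash
cat > ov.py <<'E'
import sys
from plan import *
Rt=target(0)[1]*R.from_euler("x",180,degrees=True)
o=target(0,TT=np.zeros(3))[0]
out=[]
for n in ("wrist","scene"):
    im,c=get(n)
    for m in [(-85,42,6),(-85,-42,6),(54,24,40),(54,-24,40),(-87,21,45),(-87,-21,45),(62,21,45),(62,-21,45),(49.2,0,94.8),(-.2,0,49.5)]:
        u=proj(c,o+Rt.apply(np.array(m)/1000))[0]; cv2.circle(im,tuple(np.round(u*16).astype(int)),12,(0,0,255),-1,shift=4)
    out.append(im)
a=cv2.resize(out[0][90:340,220:420],(480,600),interpolation=cv2.INTER_CUBIC)
b=cv2.resize(out[1][115:215,370:430],(320,600)[:2],interpolation=cv2.INTER_CUBIC)
cv2.imwrite(f"pics/ov_{sys.argv[1]}.png",np.hstack([a,b]))
E
python3 ov.py f
```

```text
(no output)
```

View pics/ov_f.png

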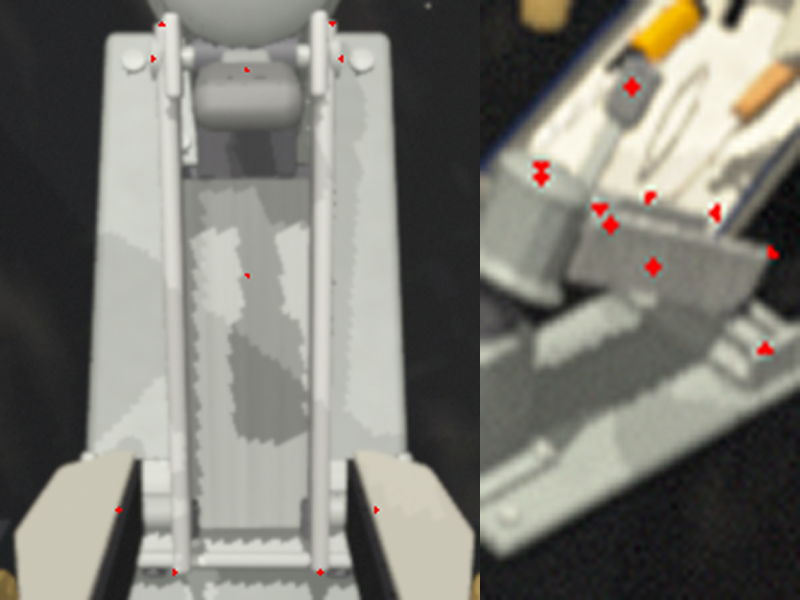

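Request:
{"method": "jog_arm", "body": {
  "commands": [
    [[0.01,0.025,0.06],[0,0,0],1],
    [[0.0285,0.07,0.08],[0,0,0],1],
    [[0.0538,0.134,0.095],[0,0,0],1],
    [[0.0538,0.134,0.088],[0,0,0],1],
    [[0.06,0.149,0.06],[0,0,0],1],
    [[0.0645,0.161,0.037],[0,0,0],1],
    [[0.0645,0.161,0.037],[0,0,0],1],
    [[0.0645,0.161,0.037],[0,0,0],1]
  ]
}}

```text
t: 17.5
tool_pos: [0.545, -0.4187, 0.1823]
orientation: [-2.298, -1.564, -0.616]
force: [0.2, 0.3, 0.8]
opening: 0.0004
```

```bash
python3 view.py g; python3 ov.py g; python3 - <<'E'
from lev import *
L=[corner(f,r) for f,r in [(5,58),(15,56),(25,55),(35,54),(45,54),(55,54),(65,54),(72,54),(78,54),(81,54)]]
show(L)
E
```

```text
17.5 [ 0.545  -0.4187  0.1823] [-2.2978 -1.564  -0.6155] [0.1881 0.3454 0.7918] [-0.2663  0.0339  0.0016] [-0.9629  0.6202  1.0378  0.4388  1.7751 -0.5609]
[61.4 98.2] [ 0.5412 -0.4277  0.1793] [-0.0067 -0.0148 -0.0059] [-0.0001 -0.0001 -0.0001]
[51.8 95.4] [ 0.5387 -0.4341  0.172 ] [-0.011  -0.0255 -0.018 ] [-0.0001 -0.0001 -0.0001]
[42.8 92. ] [ 0.5364 -0.4398  0.1645] [-0.0147 -0.035  -0.0305] [-0.0001 -0.0001 -0.0001]
[34.6 87.1] [ 0.5347 -0.4441  0.1562] [-0.0175 -0.0422 -0.0443] [-0.0001 -0.0001 -0.0001]
[26.9 81.7] [ 0.5332 -0.4479  0.1477] [-0.02   -0.0484 -0.0585] [-0.0001 -0.0001 -0.0001]
[20.1 75.1] [ 0.5323 -0.4502  0.1386] [-0.0215 -0.0523 -0.0737] [-0.0001 -0.0001 -0.0001]
[14.7 67.4] [ 0.532  -0.451   0.1291] [-0.0221 -0.0536 -0.0894] [-0.0001 -0.0001 -0.0001]
[11.7 61.4] [ 0.5321 -0.4507  0.1225] [-0.0218 -0.0531 -0.1004] [-0.0001 -0.0001 -0.0001]
[ 9.7 56.1] [ 0.5325 -0.4498  0.1169] [-0.0212 -0.0516 -0.1098] [-0.0001 -0.0001 -0.0001]
[ 8.9 53.4] [ 0.5327 -0.4491  0.1142] [-0.0208 -0.0505 -0.1143] [-0.0001 -0.0001 -0.0001]
```

View pics/v_g.png

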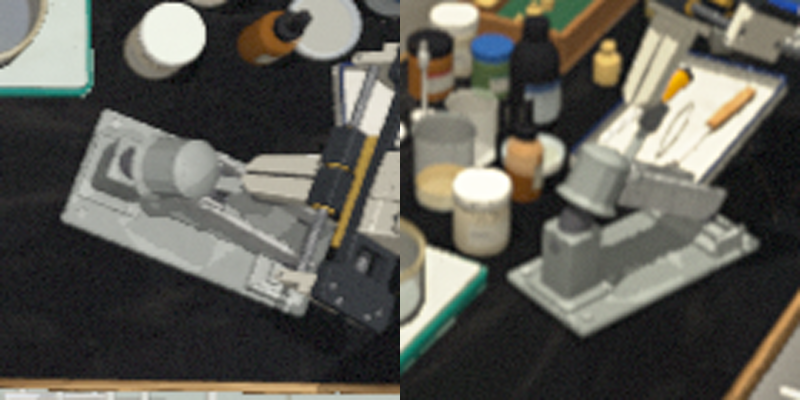

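View pics/raw_g_wrist.png

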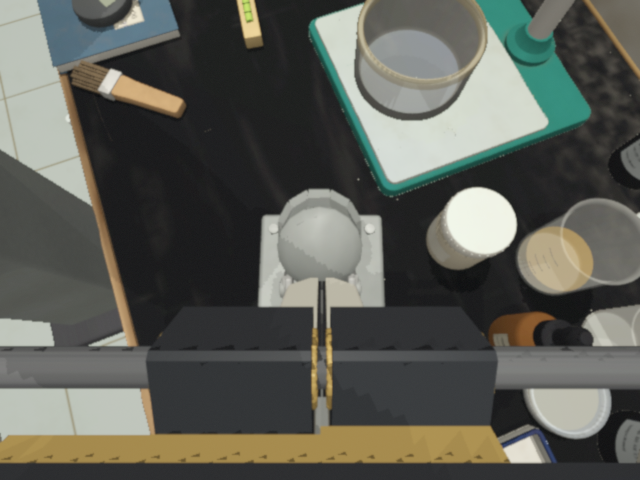

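Request:
{"method": "jog_arm", "body": {
  "commands": [
    [[-0.0067,-0.0148,-0.0059],[0,0,0],1],
    [[-0.009,-0.02,-0.012],[0,0,0],1],
    [[-0.011,-0.0255,-0.018],[0,0,0],1],
    [[-0.0147,-0.035,-0.0305],[0,0,0],1],
    [[-0.0147,-0.035,-0.0305],[0,0,0],1]
  ]
}}

```text
t: 18.38
tool_pos: [0.5361, -0.4402, 0.1639]
orientation: [-2.299, -1.564, -0.616]
force: [0.6, -0.5, -0.4]
opening: 0.0007
```

```bash
python3 view.py h; python3 - <<'E'
from lev import *
L=[corner(f,r) for f,r in [(25,55),(35,54),(45,54),(55,54),(65,54),(72,54),(78,54),(81,54)]]
show(L)
E
```

```text
18.375 [ 0.5361 -0.4402  0.1639] [-2.2988 -1.564  -0.6157] [ 0.6393 -0.5295 -0.3575] [-0.2659  0.0005 -0.0142] [-0.9883  0.664   1.0096  0.4304  1.7706 -0.5909]
[42.8 92. ] [ 0.5364 -0.4398  0.1645] [ 0.0002 -0.0003  0.0008] [-0.0002 -0.0002 -0.0001]
[34.6 87.1] [ 0.5347 -0.4441  0.1562] [-0.0026 -0.0075 -0.013 ] [-0.0002 -0.0002 -0.0001]
[26.9 81.7] [ 0.5332 -0.4479  0.1477] [-0.0051 -0.0137 -0.0273] [-0.0002 -0.0002 -0.0001]
[20.1 75.1] [ 0.5323 -0.4502  0.1386] [-0.0066 -0.0176 -0.0425] [-0.0002 -0.0002 -0.0001]
[14.7 67.4] [ 0.532  -0.451   0.1291] [-0.0072 -0.0189 -0.0582] [-0.0002 -0.0002 -0.0001]
[11.7 61.4] [ 0.5321 -0.4507  0.1225] [-0.0069 -0.0184 -0.0692] [-0.0002 -0.0002 -0.0001]
[ 9.7 56.1] [ 0.5325 -0.4498  0.1169] [-0.0063 -0.0169 -0.0785] [-0.0002 -0.0002 -0.0001]
[ 8.9 53.4] [ 0.5327 -0.4491  0.1142] [-0.0059 -0.0158 -0.0831] [-0.0002 -0.0002 -0.0001]
```

View pics/v_h.png

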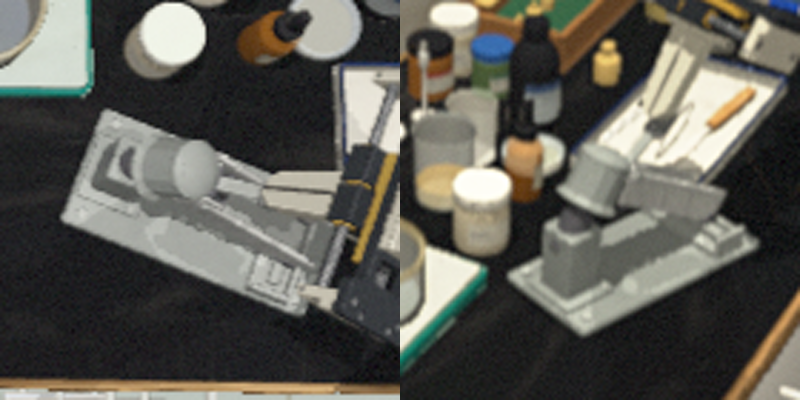

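Request:
{"method": "jog_arm", "body": {
  "commands": [
    [[-0.0026,-0.0075,-0.013],[0,0,0],1],
    [[-0.0051,-0.0137,-0.027],[0,0,0],1],
    [[-0.0066,-0.0176,-0.0425],[0,0,0],1],
    [[-0.0072,-0.0189,-0.058],[0,0,0],1],
    [[-0.0072,-0.0189,-0.058],[0,0,0],1]
  ]
}}

```text
t: 19.15
tool_pos: [0.5315, -0.4507, 0.1275]
orientation: [-2.297, -1.563, -0.614]
force: [-0.4, 0.9, -0.4]
opening: 0.0006
```

```bash
python3 view.py i; python3 - <<'E'
from lev import *
L=[corner(f,r) for f,r in [(65,54),(72,54),(78,54),(80,54),(82,54)]]
show(L)
E
```

```text
19.15 [ 0.5315 -0.4507  0.1275] [-2.2973 -1.5625 -0.6144] [-0.3552  0.8568 -0.3579] [-0.2478  0.0922  0.0022] [-1.0003  0.7086  1.0134  0.4226  1.7338 -0.6215]
[14.7 67.4] [ 0.532  -0.451   0.1291] [ 0.0005 -0.0004  0.0007] [-0.0003 -0.0004 -0.0001]
[11.7 61.4] [ 0.5321 -0.4507  0.1225] [ 0.0008  0.0002 -0.0104] [-0.0003 -0.0004 -0.0001]
[ 9.7 56.1] [ 0.5325 -0.4498  0.1169] [ 0.0013  0.0016 -0.0197] [-0.0003 -0.0004 -0.0001]
[ 9.2 54.3] [ 0.5326 -0.4494  0.1151] [ 0.0016  0.0023 -0.0228] [-0.0003 -0.0004 -0.0001]
[ 8.7 52.5] [ 0.5328 -0.4489  0.1133] [ 0.0019  0.0031 -0.0258] [-0.0003 -0.0004 -0.0001]
```

View pics/v_i.png

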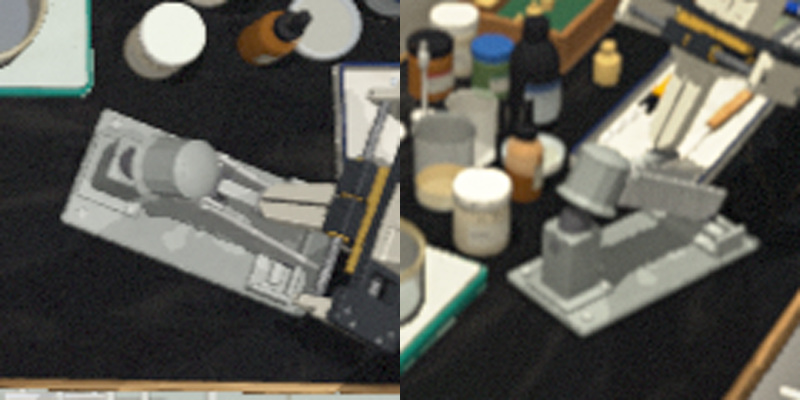

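Request:
{"method": "jog_arm", "body": {
  "commands": [
    [[0.0004,0,-0.006],[0,0,0],1],
    [[0.0008,0.0002,-0.0104],[0,0,0],1],
    [[0.001,0.001,-0.015],[0,0,0],1],
    [[0.0013,0.0016,-0.0197],[0,0,0],1],
    [[0.0013,0.0016,-0.0197],[0,0,0],1]
  ]
}}

```text
t: 19.92
tool_pos: [0.5325, -0.4497, 0.1166]
orientation: [-2.297, -1.564, -0.614]
force: [0.3, 0.2, 1.7]
opening: 0.0003
```

Request:
{"method": "jog_arm", "body": {
  "commands": [
    [[0.0005,0.0013,-0.0024],[0,0,0],1],
    [[0.001,0.0026,-0.0048],[0,0,0],1],
    [[0.001,0.0026,-0.0048],[0,0,0],1]
  ]
}}

```text
t: 20.3
tool_pos: [0.5329, -0.4492, 0.115]
orientation: [-2.299, -1.565, -0.614]
force: [-3.3, -2.8, 9.6]
opening: 0.0008
```

```bash
python3 view.py j; python3 - <<'E'
from lev import *
L=[corner(f,r) for f,r in [(78,54),(80,54),(82,54),(84,54)]]
show(L)
E
```

```text
20.3 [ 0.5329 -0.4492  0.115 ] [-2.2993 -1.5646 -0.6141] [-3.262  -2.8041  9.6044] [-0.031   0.3138  0.1538] [-0.9976  0.7148  1.027   0.4215  1.712  -0.6282]
[ 9.7 56.1] [ 0.5325 -0.4498  0.1169] [-0.0007 -0.0009  0.0032] [-0.     -0.0003  0.    ]
[ 9.2 54.3] [ 0.5326 -0.4494  0.1151] [-0.0004 -0.0002  0.0002] [-0.     -0.0003  0.    ]
[ 8.7 52.5] [ 0.5328 -0.4489  0.1133] [-0.0001  0.0005 -0.0029] [-0.     -0.0003  0.    ]
[ 8.3 50.6] [ 0.533  -0.4484  0.1115] [ 0.0002  0.0014 -0.0059] [-0.     -0.0003  0.    ]
```

View pics/v_j.png

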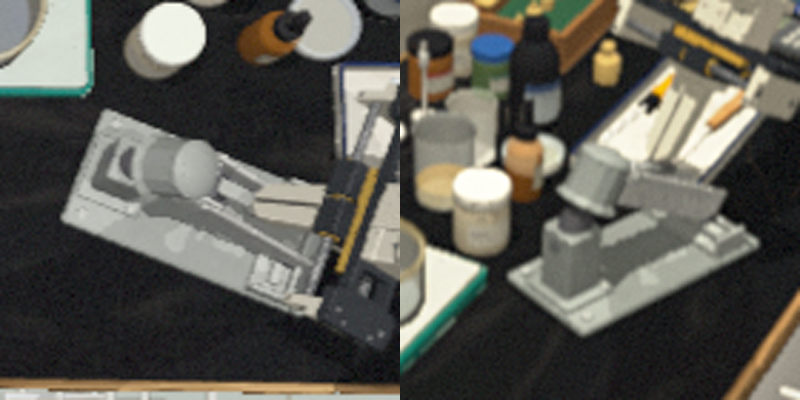

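Request:
{"method": "jog_arm", "body": {
  "commands": [
    [[0.0005,0.0013,-0.0024],[0,0,0],1],
    [[0.0012,0.0032,-0.006],[0,0,0],1],
    [[0.0012,0.0032,-0.006],[0,0,0],1]
  ]
}}

```text
t: 20.82
tool_pos: [0.5332, -0.4491, 0.1144]
orientation: [-2.302, -1.567, -0.614]
force: [-7.3, -2.7, 16.8]
opening: 0.001
```

```bash
python3 - <<'E'
from lev import *
show([corner(80,54),(9,90),(9,150),(-30,200)])
E
```

```text
[ 9.2 54.3] [ 0.5326 -0.4494  0.1151] [-0.0009 -0.0004  0.0011] [ 0.0005 -0.0001  0.0001]
[ 9 90] [ 0.526  -0.4661  0.1459] [-0.0119 -0.0284  0.0525] [ 0.0005 -0.0001  0.0001]
[  9 150] [ 0.515  -0.494   0.1979] [-0.0302 -0.0749  0.1391] [ 0.0005 -0.0001  0.0001]
[-30 200] [ 0.4935 -0.5487  0.2217] [-0.0661 -0.166   0.1788] [ 0.0005 -0.0001  0.0001]
```

Firm stop. Now I'll back off and look.

Request:
{"method": "jog_arm", "body": {
  "commands": [
    [[-0.002,-0.004,0.01],[0,0,0],1],
    [[-0.012,-0.0284,0.0525],[0,0,0],1],
    [[-0.03,-0.075,0.139],[0,0,0],1],
    [[-0.06,-0.15,0.25],[0,0,0],1],
    [[-0.1,-0.2,0.25],[0,0,0],1],
    [[-0.1,-0.2,0.25],[0,0,0],1],
    [[-0.1,-0.2,0.25],[0,0,0],1]
  ]
}}

```text
t: 21.7
tool_pos: [0.4732, -0.5689, 0.2628]
orientation: [-2.301, -1.565, -0.614]
force: [0.2, 0.6, -0.0]
opening: 0.0007
```

```bash
python3 view.py k; python3 - <<'E'
from plan import *
Rt=target(0)[1]*R.from_euler("x",180,degrees=True);o=target(0,TT=np.zeros(3))[0]
def pts(phi):
    f=np.radians(phi);u=np.array([-np.sin(f),0,np.cos(f)])
    return [np.array([54,0,40])+r*u for r in (55,68)]
out=[]
for n,(x0,y0,x1,y1) in (("wrist",None or (0,0,640,480)),("scene",(360,115,460,215)),("top",(420,190,520,290))):
    im,c=get(n)
    cv2.imwrite(f"pics/raw_k2_{n}.png",im)
    for m in pts(80): print(n,proj(c,o+Rt.apply(m/1000))[0], [np.round(proj(c,o+Rt.apply(q/1000))[0],1) for q in pts(70)])
    u=proj(c,o+Rt.apply(pts(80)[0]/1000))[0]
    x0,y0=(int(u[0])-50,int(u[1])-50); x0=max(x0,0);y0=max(y0,0)
    out.append(cv2.resize(im[y0:y0+100,x0:x0+100],(266,266),interpolation=cv2.INTER_CUBIC))
cv2.imwrite("pics/k3.png",cv2.resize(np.hstack(out),(798,266)))
E
```

```text
21.7 [ 0.4732 -0.5689  0.2628] [-2.3013 -1.5645 -0.6142] [ 0.2027  0.5982 -0.0255] [-0.2252  0.0895 -0.0456] [-1.1337  0.9043  0.4771  0.4313  2.0945 -0.6023]
wrist [334.0522 180.2607] [array([334.4, 178.6]), array([334.4, 193. ])]
wrist [334.0226 194.5345] [array([334.4, 178.6]), array([334.4, 193. ])]
scene [401.3039 147.4187] [array([402.3, 144.1]), array([405.8, 143.2])]
scene [404.4902 147.3023] [array([402.3, 144.1]), array([405.8, 143.2])]
top [492.7839 242.2798] [array([495.2, 242.2]), array([500.1, 244.4])]
top [497.0197 244.4508] [array([495.2, 242.2]), array([500.1, 244.4])]
```

View pics/k3.png

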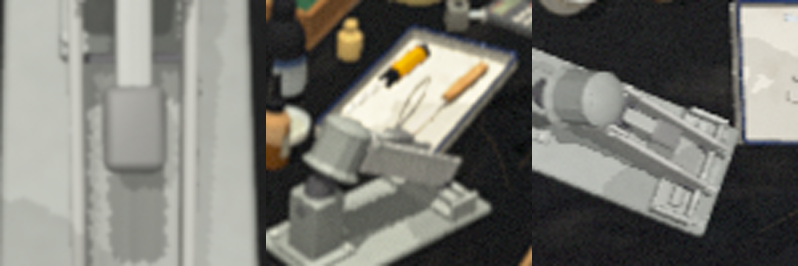

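View pics/raw_k2_wrist.png

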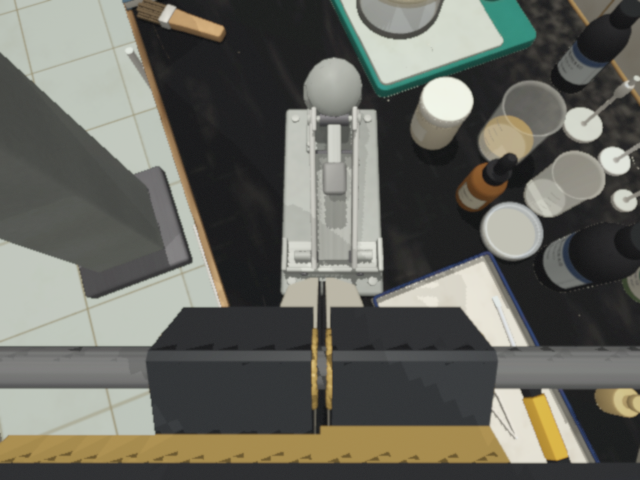

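View pics/raw_k2_scene.png

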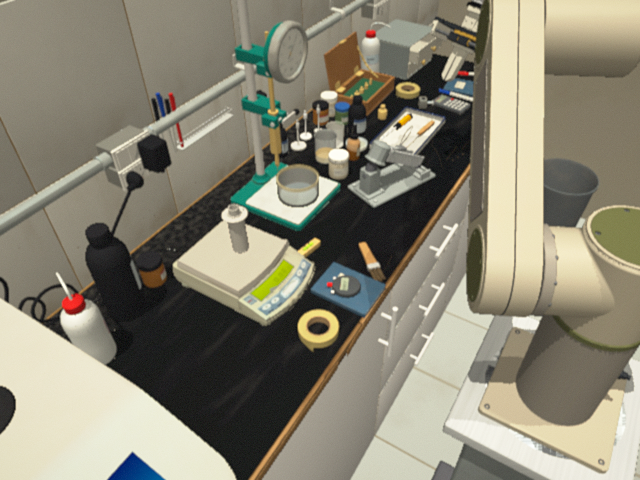

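```bash
python3 - <<'E'
from plan import *
Rt=target(0)[1]*R.from_euler("x",180,degrees=True);o=target(0,TT=np.zeros(3))[0]
im,c=get("scene"); big=cv2.resize(im[130:190,375:435],(600,600),interpolation=cv2.INTER_CUBIC)
b2=big.copy()
def pr(m): u=proj(c,o+Rt.apply(np.array(m)/1000))[0]; return tuple(np.round(((u-[375,130])*10+4.5)).astype(int))
for phi,col in ((80,(0,0,255)),(74,(0,255,0))):
    f=np.radians(phi);u=np.array([-np.sin(f),0,np.cos(f)]);n=np.array([np.cos(f),0,np.sin(f)])
    H=np.array([54,0,40])
    P=[H+r*u+s*n+[0,y,0] for r,s,y in ((38,5,11),(68,5,11),(68,5,-11),(38,5,-11))]
    cv2.polylines(b2,[np.array([pr(q) for q in P])],True,col,1)
cv2.polylines(b2,[np.array([pr(q) for q in ((-87,22,45),(62,22,45),(62,22,12),(-87,22,12))])],True,(255,0,0),1)
cv2.imwrite("pics/l1.png",np.hstack([big,b2])[:, :1200]);cv2.imwrite("pics/l1.png",cv2.resize(np.hstack([big,b2]),(800,400)))
E
```

```text
(no output)
```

View pics/l1.png

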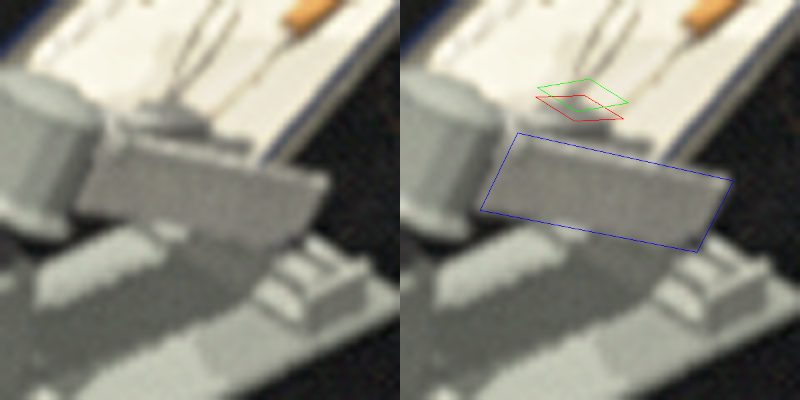

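```bash
python3 - <<'E'
from h import *
s=robot.read_state();print(s["t"],s["tool_pos"],s["force"],abs(s["dq"]).max())
print(robot.close_job())
E
```

```text
22.05 [ 0.47375676 -0.56833002  0.26458531] [-0.40245089 -0.78843804  0.75520876] 0.007386748913709825
the job is handed in; nothing more can be done
None
```

The track is back on its stand with the latch lever pressed fully down. I handed the job in at about 22 s of the 69 s allowed.

- **Lift and placing:** I gripped the track across its walls and carried it over the lip. I then lowered it along the stud in small steps, with no contact force until the last 2 mm. It stopped solidly 0.2 mm from the planned seat under about 10 N, and I let go there.
- **Latch:** I swung the lever over with closed fingers and pressed it against its stop with about 17 N (19 N in all). I then backed the gripper clear.
- **Last checks:**
  - The wrist and scene pictures matched the seated model to about a pixel or two, with the foot bar behind the lip.
  - The lever pad lay where the fully-down position puts it, or slightly lower.
  - The measured force on the tool was about zero with the arm still.
  - The bystanders looked unmoved by eye; I did not measure their positions.
- **Uncertain:** The lever angle is only known to about 1–2 degrees from the pictures and the press position. The track rolled slightly to level itself when I released it.

No check failed.

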